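Dispense a vial and load it into the vial reader

TASK

Push the dispenser's red plunger fully home once and let it spring back, so that one vial slides into the tipping chute; then tilt the joystick towards the side on which the blue cradle lies, keep it over until the vial has rolled into the blue cradle, and let the stick return to centre. Pick the vial up, lay it in the black saddle of the reader's carriage, let go, and push the carriage fully shut, without disturbing the other things on the bench.

Things in the scene. Friction and masses are not known exactly. Their poses are not given: they have to be found in the camera images.
- dispenser: White vial dispenser fixed to the bench. Origin on the bench under the middle of its magazine; x points along its length from the red plunger (rear, nearest the robot) to the tipping chute (front), y to its left, z up. The magazine is a clear upright box 68 x 32 mm, its floor 80 mm and its top 152 mm above the bench, its rear wall's outer face at x = -34 mm, with three vials lying in a stack along x; the lowest can leave through the front.
- plunger (a joint): Travel of the sprung plunger along the dispenser's +x, in m: 0 = out (rest), 0.070 = fully home against its stop. The return spring pushes back with about 2 N at rest and 6 N fully home, plus 1.5 N per 0.1 m/s of speed; when let go it returns to 0 and the next vial sinks behind it. Only a full stroke (0.066 or more) clears the vial from the magazine.
- plunger_pad (a point): Middle of the rear face of the plunger's red paddle (8 thick, 50 wide, 50 tall mm: from 82 to 132 mm above the bench); this point is 100 mm above the bench and moves with the plunger; push it along the dispenser's +x. Nothing stands behind it.
- chute_rest (a point): Centre that a vial has when it rests in the level tipping chute (an aluminium V-trough 64 x 40 mm in front of the magazine, pivoting about the dispenser's x axis, its lips 91 mm above the bench); it moves with the chute. The chute tips by twice the stick's angle, to the dispenser's left (+y) when the stick is tilted to the pod's left (+y), and to its right likewise.
- stick (a joint): Tilt of the joystick in rad: 0 = upright, +0.5 = fully over to the pod's left (+y), -0.5 = fully over to its right. Spring-centred: about 5.5 N at the ball when fully over. Over 0.45 the vial rolls out of the chute within about a second.
- stick_ball (a point): Centre of the black ball (32 mm diameter) on top of the joystick; upright it stands 114 mm above the bench, 80 mm above the stick's pivot, which lies 34 mm above the bench. The stick tilts only about the pod's x axis. Push the ball sideways.
- pod: Grey control pod, 100 x 90 x 34 mm, fixed to the bench; origin on the bench under its middle, x away from the robot, y to its left, z up.
- blue_cradle_rest (a point): Blue plastic catch cradle (112 mm across the dispenser, 72 mm along it, rims 58 mm high) fixed beside the chute, left or right of it by chance. This point is the centre of a vial at rest in its V, 32 mm above the bench; x along the dispenser's x. The V is two ribs 6 mm wide at x = -22 and +22 mm, with a gap 38 mm long between them for fingers, whose floor is 8 mm above the bench. End walls at x = -34 and +34 mm, 38 mm high in the middle, 56 mm at the sides.
- orange_cradle_rest (a point): The same point of the orange cradle, built alike, on the chute's other side. Not to be used.
- vial1_center (a point): Centre of the lowest vial, the one to dispense: closed amber glass vial with a silver cap and a white label, a cylinder of 22 mm diameter and 52 mm length, 15 to 31 g, lying along its x axis (cap to +x). It comes to rest in the cradle with its x axis along the cradle's x axis, within some 5 mm of the middle, or turned about x.
- vial2_center (a point): Centre of the second vial of the stack, which stays in the magazine (it sinks 22 mm when the plunger returns).
- vial3_center (a point): Centre of the third vial of the stack, which stays in the magazine (it sinks 22 mm when the plunger returns).
- reader: White vial reader, 170 mm wide, 142 mm tall, fixed to the bench. Origin on the bench under the saddle's middle when the carriage is pulled fully out; x points into the reader, whose front face is at x = 71 mm; z up.
- carriage (a joint): Travel of the reader's carriage along the reader's +x in m: 0 = fully out, 0.115 = fully shut. It starts out (0 to 0.010), slides with about 2 N of friction and stays where it is left.
- saddle (a point): Centre of a vial lying in the carriage's black saddle, 33 mm above the bench; the vial lies along this point's x axis (the reader's x). The saddle is a V of two ribs 6 mm wide at x = -22 and +22 mm, 60 mm across and 14 mm high, with a gap 38 mm long between them for fingers, whose floor is 15 mm above the bench; end walls at x = -34 and +34 mm, 37 mm above the bench.
- carriage_front (a point): Middle of the outer face of the carriage's blue front panel (124 mm wide, 8 mm thick, from 4 to 62 mm above the bench); this point is 49 mm above the bench, 53 mm in front of the saddle; push it along the reader's +x to shut the carriage.
- beaker_mid (a point): Bystander: glass beaker, 60 wide, 75 tall mm; the point is half-way up it. Leave it alone.
- solvent_mid (a point): Bystander: amber bottle with blue cap, 72 wide, 170 tall mm; the point is half-way up it. Leave it alone.
- buffer_mid (a point): Bystander: clear bottle with orange cap, 72 wide, 150 tall mm; the point is half-way up it. Leave it alone.
- cap_jar_mid (a point): Bystander: small clear jar with white lid, 44 wide, 50 tall mm; the point is half-way up it. Leave it alone.
- column_box_mid (a point): Bystander: blue carton, 160 x 50 x 35 mm; the point is half-way up it. Leave it alone.
- spatula_mid (a point): Bystander: lab spatula lying flat, 160 long mm; the point is half-way up it. Leave it alone.
- mouse_mid (a point): Bystander: black round computer mouse, 60 wide, 30 tall mm; the point is half-way up it. Leave it alone.
There are look-alikes about, which are no part of the job. Leave any green look-alike of the pod alone.

How it is judged (in metres and radians):
On the way, in this order (a step that is already met when the one before it is completed fails the run):
1. the plunger is pushed fully home (0.066 m or more) (value of joint plunger above 0.066 m), for 0.05 s.
2. the plunger has sprung back and one vial lies in the chute (value of joint plunger below 0.006 m and distance between vial1_center and chute_rest below 0.015 m), for 0.1 s.
3. the stick is still held over when the vial has rolled into the blue cradle ((value of joint stick above 0.3 rad or value of joint stick below -0.3 rad) and distance between vial1_center and blue_cradle_rest below 0.045 m), for 0.1 s.
4. the stick is back at centre with the vial in the blue cradle (value of joint stick between -0.06 and 0.06 rad and distance between vial1_center and blue_cradle_rest below 0.016 m), for 0.1 s.
5. the vial lies in the reader's saddle, let go, with the carriage still out (distance between vial1_center and saddle below 0.012 m and angle between the x axis of vial1_center and the x axis of saddle, either way round below 0.2 rad and contact force between vial1 and the fingers below 0.1 N and value of joint carriage below 0.03 m), for 0.1 s.
At the end, for the whole second after the job is handed in: The carriage is shut (0.109 m or more of 0.115) and still, with the vial at rest in its saddle (centre within 12 mm of the saddle point, axis within 0.2 rad), the plunger is back out (under 6 mm) and the stick centred (within 0.06 rad); only one vial has left the magazine (value of joint carriage above 0.109 m and distance between vial1_center and saddle below 0.012 m and angle between the x axis of vial1_center and the x axis of saddle, either way round below 0.2 rad and contact force between vial1 and the fingers below 0.1 N and linear speed of vial1 below 0.03 m/s and velocity of joint carriage below 0.02 m/s and value of joint plunger below 0.006 m and value of joint stick between -0.06 and 0.06 rad); the robot touches nothing.
It fails at once if a second vial leaves the magazine (distance of any of vial2_center, vial3_center from where it was at the start of the episode above 0.045 m).
It fails at once if the vial is dropped on the bench (height (world z) of vial1_center below 0.018 m).
It fails at once if a bystander is disturbed (moved over 30 mm) (distance of any of beaker_mid, solvent_mid, buffer_mid, cap_jar_mid, column_box_mid, spatula_mid, mouse_mid from where it was at the start of the episode above 0.03 m).
It also fails if it takes over 64 s, if anything falls off the work surface, if the arm or the gripper's body presses on something with over 40 N, if the wrist force passes 120 N, or if a joint passes its speed limit or range.

ROBOT

A 6-joint arm with a two-finger parallel gripper is mounted at the origin on the work surface. World frame = base frame: x ahead of the robot, y to its left, z up, the work surface at z = 0. Lengths are in mm, angles in degrees, forces in N, time in s.
With the tool pointing down it reaches from about 300 to 850 mm from the base axis. Payload 4.2 kg.
Tool frame: the origin (TCP) lies between the finger pads; the fingertips stand 8 mm ahead of it and the grasp point (between the pads) lies 11 mm behind it; x points along the fingers, y is the direction in which the jaws open and shut, and the axes are right-handed (so a half turn about x gives the same grasp; the last joint's range is limited). The gripper opens to 91 mm and grips with 3 to 60 N. Pads are 32 mm wide; open, the fingers measure 118 mm over their backs; the gripper's body (76 mm by 178 mm) begins 60 mm behind the grasp point.
Start: joints at [-67.437, 18.312, 89.639, -0, 72.044, -1.146], TCP at [231.207, -526.484, 221.976] pointing down, gripper open.
Joint ranges: [-177.97, 177.97], [-48.28, 115.42], [12.27, 149.76], [-77.06, 257.06], [2.81, 150.46], [-146.56, 146.56]. Speed limits (degrees/s): [147.25, 147.25, 180, 180, 180, 180].

INTERFACE

Orientations are given as [roll, pitch, yaw] about the fixed x, y, z axes, in that order (R = Rz(yaw) Ry(pitch) Rx(roll)).
In Python, from workcell import env gives the robot as it stands.
- The arm moves only by the tool arm_command, never from a script. Its arguments are lists of equal length, an entry for each row: "slide": the shift along the tool's x, y, z in cm, a list of three; "turn": the turn, a rotation vector about the tool's x, y, z in rad, a list of three; "grip": the closure in counts, from 0 (fully open) to 255 (shut). A call has 1 to 20 rows; each row is the pose to reach, as a shift and turn from the pose commanded when the call began, along the tool's axes at that moment; what a row does not reach only later rows make up. A row lasts 1/12 s, in which the tool goes at most 41.7 mm and 7.16 degrees, less where a joint would pass 70% of its speed; a pose out of reach is approached as far as the arm can. A call with a gripper value outside its range is refused whole. The fingers move at their own pace and stop on an object; "newtons" is the grip in N (left out, the last holds). Time passes only in rows, so rows that repeat a pose let the fingers close. It gives the time, the measured TCP pose, the force and the opening at its end, in the units of the state.
- env.state(): the state, without advancing time (a new reading comes with each control period).
- env.grab_frame(name): name is "scene" or "top" or "wrist"; returns (picture, depth): 480x640x3 uint8, red, green, blue; 480x640 float32, mm along the optical axis (not along the pixel's ray), 0 where there is no reading.
- env.calibration(name): a dict with "K" (3x3 intrinsics, pixels), "k1" (the pictures are not rectified: a ray, as slopes to the right and down, at radius r is drawn at 1 + k1 r^2 times it, then the intrinsics apply), "camera_from_world" (4x4, takes a point from world to camera coordinates); the wrist camera has in their place "T_tool_cam" (4x4, takes a point from camera to tool coordinates, whose origin is the TCP and whose axes are the tool frame's). Camera axes: x right, y up, looking along -z (the intrinsics and any distortion apply to the point x, -y, -z); pixel columns grow to the right and rows downward; lengths in mm; the calibration is good to about 2 mm. A picture is of the moment at which its call begins: read the wrist's pose just before it. calibration takes no time and is no camera call.
- env.job_done(): hands the job in, once; it reports no verdict.
Trained networks look in the newest picture that a camera, given by its name, has taken for a name from the list of things; names that differ only in an ending like _2 or _b are one class to them, and where a whole thing is asked for, a point or a joint stands for the part that bears it (a point fixed in the world has none). Each returns a list of dicts, best first, with "p" (0 to 1); they miss things now and then, are a little off and sometimes report something else, mostly with a low value. They report only what shows in the picture. A call takes as long as a camera call. They do not tell look-alikes from the thing itself.
- env.search_frame(camera, label): "point" ([x, y, z] in mm, in world coordinates, good to about 4 mm: the middle of the surface that is visible of it).
The state is a dict: "time_s": time; "qpos": joint angles; "qvel": joint speeds; "effort": joint torques, N m; "ee_pos": TCP position; "ee_rot": TCP orientation; "force": force on the tool from outside, world axes, zero at the start; "torque": the same for the moment, N m; "gripper_width": finger opening in mm.
Only numpy, scipy, OpenCV 4.12 (cv2) and the standard library are available. Lean on these libraries where they do the work, as an engineer would, in place of code of your own. Each camera call takes 0.05 s, during which the arm holds its last target.

## Working session

There is one attempt and no reset: what is moved stays moved. The work goes in short steps, Python scripts to look and compute and a tool call to move; the robot and the scene stay as the last step left them, time stands still between calls to the robot, and variables do not carry over. Pictures are saved under pics/ and viewed, and the job is handed in when it is done.

Besides the shell and the picture viewer there is one more tool, called as name(argument=value, ...), one argument or row to a line, values as JSON. arm_command: Moves the arm, as the interface text tells. Its arguments: {"type":"object","properties":{"slide":{"type":"array","items":{"type":"array","items":{"type":"number"}}},"turn":{"type":"array","items":{"type":"array","items":{"type":"number"}}},"grip":{"type":"array","items":{"type":"number"}},"newtons":{"type":"number"}},"required":["slide","turn","grip"]}

```bash
ls; mkdir -p pics; cat > h.py <<'E'
import numpy as np, cv2
from scipy.spatial.transform import Rotation as R
from workcell import env
def calib(n):
    return env.calibration(n)
def tool_pose(s=None):
    s=s or env.state()
    T=np.eye(4);T[:3,:3]=R.from_euler('xyz',s['ee_rot'],degrees=True).as_matrix();T[:3,3]=s['ee_pos'];return T
def wfc(n,Tt=None):
    c=calib(n)
    if n=='wrist': return (Tt if Tt is not None else tool_pose())@np.array(c['T_tool_cam'])
    return np.linalg.inv(np.array(c['camera_from_world']))
def undist(n,uv):
    c=calib(n);K=np.array(c['K']);uv=np.atleast_2d(np.array(uv,float))
    return cv2.undistortPoints(uv[:,None,:],K,np.array([c['k1'],0,0,0,0.]))[:,0]
def pt(n,uv,d,W):
    x=undist(n,uv);d=np.atleast_1d(d)
    P=np.c_[x[:,0]*d,-x[:,1]*d,-d,np.ones(len(d))]
    return (P@W.T)[:,:3]
def onz(n,uv,z,W):
    x=undist(n,uv);D=np.c_[x[:,0],-x[:,1],-np.ones(len(x))]@W[:3,:3].T;o=W[:3,3]
    return o+D*((z-o[2])/D[:,2])[:,None]
def proj(n,P,W):
    c=calib(n);P=np.atleast_2d(P);q=(np.c_[P,np.ones(len(P))]@np.linalg.inv(W).T)[:,:3]
    x=np.c_[q[:,0],-q[:,1]]/-q[:,2:];r2=(x**2).sum(1)[:,None];x=x*(1+c['k1']*r2)
    K=np.array(c['K']);return np.c_[x[:,0]*K[0,0]+K[0,2],x[:,1]*K[1,1]+K[1,2]]
def grab(n,f):
    W=wfc(n);p,d=env.grab_frame(n);cv2.imwrite('pics/'+f+'.png',p[:,:,::-1]);np.savez('pics/'+f+'.npz',p=p,d=d,W=W);return p,d,W
E
python3 - <<'E'
from h import *
print(env.state())
for n in ['top','scene']:
    p,d,W=grab(n,n+'0');print(n,W[:3,3].round())
for n in ['top','scene']:
  for l in ['dispenser','plunger_pad','chute_rest','stick_ball','pod','blue_cradle_rest','orange_cradle_rest','reader','saddle','carriage_front','vial1_center']:
    try: print(n,l,[(np.round(x['point']),round(x['p'],2)) for x in env.search_frame(n,l)[:3]])
    except Exception as e: print(l,e)
print(env.state()['time_s'])
E
```

```text
pics
{'time_s': 0.0, 'qpos': array([-6.74383452e+01,  1.83539679e+01,  8.97090073e+01, -1.30775591e-03,
        7.20450792e+01, -1.14483003e+00]), 'qvel': array([-0.10325089, -0.00407813, -0.0283422 , -0.00978427,  0.03071621,
        0.04623495]), 'effort': array([-1.13966435e-03, -4.12463844e+01, -2.31974906e+01,  7.28400657e-02,
        4.55432211e-02, -1.35810433e-04]), 'ee_pos': array([ 230.98495695, -525.99959681,  221.07934127]), 'ee_rot': array([-90.48559748,  89.89193838, 113.22129163]), 'force': array([0.82994714, 0.17127117, 0.64410533]), 'torque': array([-0.03182535, -0.03126351, -0.02859121]), 'gripper_width': 91.43808431405049}
top [ 475.  -35. 1079.]
scene [1030.  320.  916.]
top dispenser [(array([532.,  -7.,  10.]), 0.61), (array([505., 359.,  15.]), 0.52)]
top plunger_pad [(array([483.,  -5.,  96.]), 0.6)]
top chute_rest [(array([638.,  -2.,  86.]), 0.58)]
top stick_ball [(array([ 525., -196.,  126.]), 0.75), (array([ 327., -338.,  128.]), 0.73), (array([ 498., -374.,  127.]), 0.5)]
top pod [(array([ 331., -336.,   33.]), 0.77), (array([ 493., -370.,   35.]), 0.69),
[... 407 characters left out ...]
62)]
scene plunger_pad [(array([447.,  -7.,  98.]), 0.6), (array([578.,  10.,  77.]), 0.38)]
scene chute_rest [(array([635.,  -2.,  89.]), 0.7)]
scene stick_ball [(array([ 500., -373.,  119.]), 0.72), (array([ 326., -337.,  116.]), 0.64), (array([ 529., -195.,  123.]), 0.61)]
scene pod [(array([ 337., -327.,   34.]), 0.86), (array([ 509., -368.,   34.]), 0.8), (array([ 535., -185.,   34.]), 0.56)]
scene blue_cradle_rest [(array([637., -87.,  19.]), 0.92)]
scene orange_cradle_rest [(array([623.,  84.,  19.]), 0.71)]
scene reader [(array([691., 377., 144.]), 0.8)]
scene saddle []
scene carriage_front [(array([453., 361.,  30.]), 0.73)]
scene vial1_center [(array([457., 362.,  28.]), 0.57)]
1.2
```

View pics/top0.png

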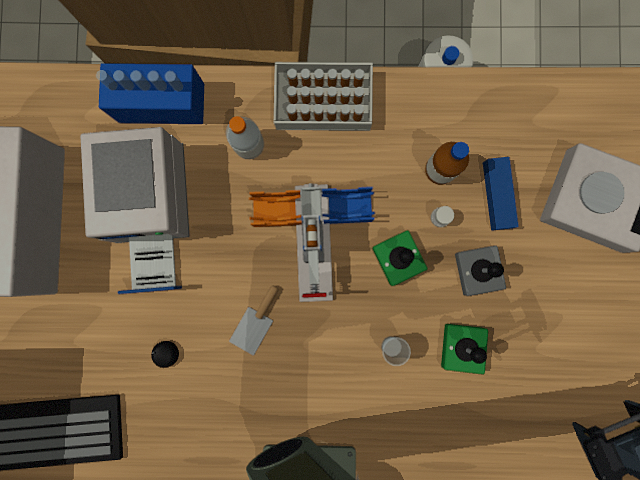

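View pics/scene0.png

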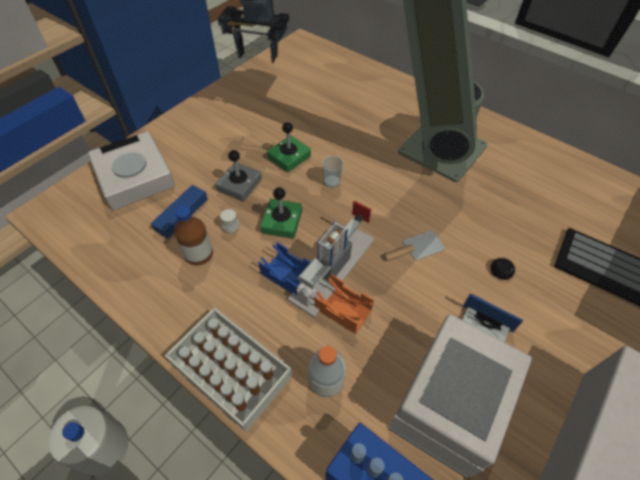

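```bash
python3 - <<'E'
from h import *
z=np.load('pics/top0.npz');p=z['p'];d=z['d'];W=z['W']
print(calib('top')['K'],calib('top')['k1'],(d==0).mean(), calib('wrist')['T_tool_cam'])
a=cv2.resize(p[170:310,230:400],None,fx=4.5,fy=4.2,interpolation=cv2.INTER_CUBIC);cv2.imwrite('pics/c1.png',a[:,:,::-1])
a=cv2.resize(p[230:310,440:530],None,fx=7,fy=7,interpolation=cv2.INTER_CUBIC);cv2.imwrite('pics/c2.png',a[:,:,::-1])
a=cv2.resize(p[120:300,75:195],None,fx=3.3,fy=3.3,interpolation=cv2.INTER_CUBIC);cv2.imwrite('pics/c3.png',a[:,:,::-1])
# heights map
v,u=np.mgrid[0:480,0:640];P=pt('top',np.c_[u.ravel(),v.ravel()],d.ravel(),W).reshape(480,640,3);np.save('pics/P.npy',P)
t=P[340:345,220:240,2];print('bench z',t.mean(),t.std())
def comp(box,z0,z1):
    u0,v0,u1,v1=box;Q=P[v0:v1,u0:u1].reshape(-1,3);m=(Q[:,2]>z0)&(Q[:,2]<z1);Q=Q[m]
    r=cv2.minAreaRect(Q[:,:2].astype(np.float32));return len(Q),np.round(Q.mean(0),1),r
print('pod',comp((445,235,515,305),26,42))
print('reader top',comp((75,120,195,245),134,150))
print('carr front',comp((105,270,195,300),50,68))
print('paddle',comp((295,285,335,303),115,140))
E
```

```text
[[469.80770545   0.         320.02292328]
 [  0.         469.80770545 246.89823899]
 [  0.           0.           1.        ]] 0.021943206701493086 0.003929036458333333 [[ 3.31829767e-04  2.46403382e-01 -9.69167304e-01 -1.63128557e+02]
 [ 9.99999618e-01 -8.65147415e-04  1.22429214e-04 -2.10525540e-01]
 [-8.08305615e-04 -9.69166975e-01 -2.46403575e-01 -6.88551560e+01]
 [ 0.00000000e+00  0.00000000e+00  0.00000000e+00  1.00000000e+00]]
bench z 1.405412268201444 2.506856756973183
pod (1492, array([ 497. , -371.2,   34. ]), ((497.7160339355469, -376.3233337402344), (101.68377685546875, 90.18302154541016), 11.460365295410156))
reader top (8705, array([664. , 376.5, 143.2]), ((666.0390625, 378.69073486328125), (215.85743713378906, 170.4397430419922), 5.215437889099121))
carr front (219, array([444.8, 354.5,  61.3]), ((444.19036865234375, 357.5807800292969), (9.720102310180664, 123.29932403564453), 6.706119060516357))
paddle (96, array([442.2, -10.5, 131.1]), ((442.0337219238281, -10.254766464233398), (7.801034450531006, 46.46855926513672), 3.2258832454681396))
```

```bash
cd pics; python3 -c "
import cv2,numpy as np
a=[cv2.imread(f'c{i}.png') for i in (1,2,3)]
print([x.shape for x in a])"
```

```text
[(588, 765, 3), (560, 630, 3), (594, 396, 3)]
```

View pics/c1.png

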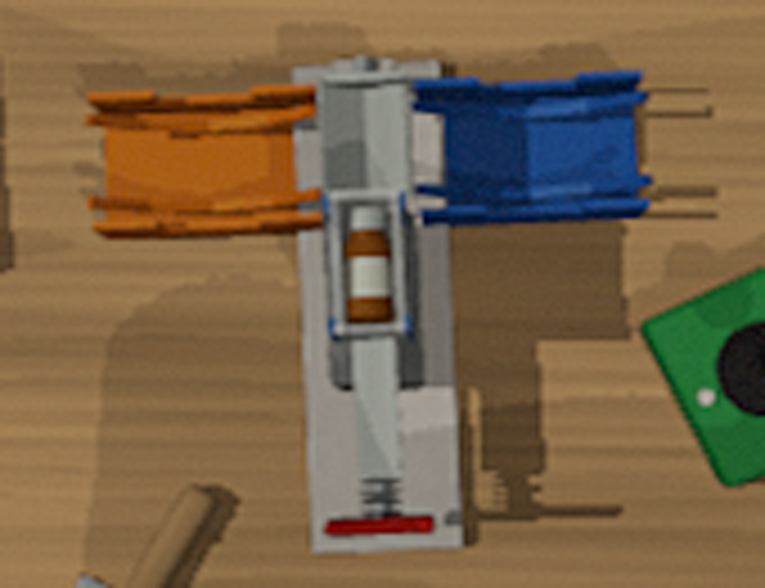

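View pics/c2.png

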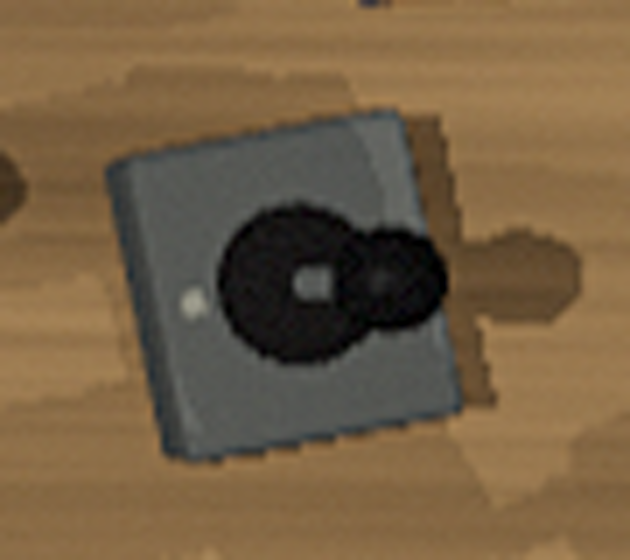

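View pics/c3.png

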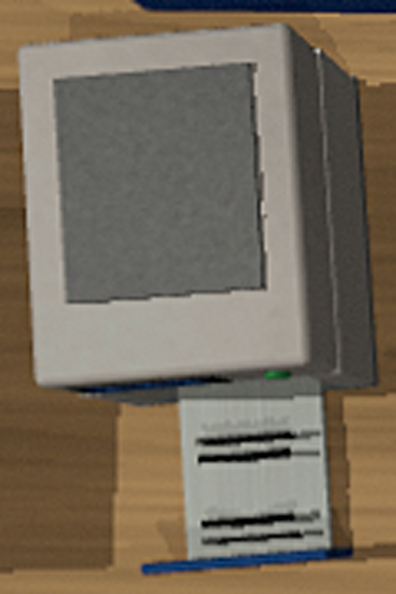

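```bash
cat >> h.py <<'E'
def down(yaw_y):
    # tool x down, tool y axis at world angle yaw_y (deg)
    a=np.radians(yaw_y);y=np.array([np.cos(a),np.sin(a),0]);x=np.array([0,0,-1.]);return np.c_[x,y,np.cross(x,y)]
def go(pos,Rt=None,T=None):
    T=tool_pose() if T is None else T
    s=T[:3,:3].T@(np.array(pos)-T[:3,3])/10
    r=np.zeros(3) if Rt is None else R.from_matrix(T[:3,:3].T@Rt).as_rotvec()
    print('slide',s.round(2),'turn',r.round(3),'rows>=',int(max(np.ceil(np.linalg.norm(s)*10/41.7),np.ceil(np.degrees(np.linalg.norm(r))/7.16))))
E
python3 - <<'E'
from h import *
T=tool_pose();print(T.round(3))
for y in (93.2,-86.8): go([375,-13,200],down(y))
E
```

```text
[[ 0.00000e+00  4.02000e-01 -9.16000e-01  2.31211e+02]
 [-0.00000e+00 -9.16000e-01 -4.02000e-01 -5.26464e+02]
 [-1.00000e+00  0.00000e+00  0.00000e+00  2.21977e+02]
 [ 0.00000e+00  0.00000e+00  0.00000e+00  1.00000e+00]]
slide [  2.19 -41.23 -33.81] turn [-2.784  0.    -0.   ] rows>= 23
slide [  2.19 -41.23 -33.81] turn [ 0.358 -0.    -0.   ] rows>= 13
```

arm_command(
  slide=[
    [2.2, -41.2, -33.8],
    [2.2, -41.2, -33.8],
    [2.2, -41.2, -33.8],
    [2.2, -41.2, -33.8],
    [2.2, -41.2, -33.8],
    [2.2, -41.2, -33.8],
    [2.2, -41.2, -33.8],
    [2.2, -41.2, -33.8],
    [2.2, -41.2, -33.8],
    [2.2, -41.2, -33.8],
    [2.2, -41.2, -33.8],
    [2.2, -41.2, -33.8],
    [2.2, -41.2, -33.8],
    [2.2, -41.2, -33.8],
    [2.2, -41.2, -33.8],
    [2.2, -41.2, -33.8],
  ],
  turn=[
    [0.358, 0, 0],
    [0.358, 0, 0],
    [0.358, 0, 0],
    [0.358, 0, 0],
    [0.358, 0, 0],
    [0.358, 0, 0],
    [0.358, 0, 0],
    [0.358, 0, 0],
    [0.358, 0, 0],
    [0.358, 0, 0],
    [0.358, 0, 0],
    [0.358, 0, 0],
    [0.358, 0, 0],
    [0.358, 0, 0],
    [0.358, 0, 0],
    [0.358, 0, 0],
  ],
  grip=[255, 255, 255, 255, 255, 255, 255, 255, 255, 255, 255, 255, 255, 255, 255, 255],
)

```text
time_s: 2.53
ee_pos: [374.8, -13.6, 200.0]
ee_rot: [73.5, 90.0, -103.3]
force: [0.4, -0.7, 0.5]
gripper_width: 0.4
```

```bash
python3 - <<'E'
from h import *
T=tool_pose();print(T.round(3),env.state()['qpos'].round(1))
p,d,W=grab('wrist','w1')
for l in ['plunger_pad','chute_rest','dispenser','blue_cradle_rest']: print(l,[(np.round(x['point'],1),round(x['p'],2)) for x in env.search_frame('wrist',l)[:3]])
v,u=np.mgrid[0:480,0:640];P=pt('wrist',np.c_[u.ravel(),v.ravel()],d.ravel(),W).reshape(480,640,3)
pr=p.astype(int);m=(pr[...,0]>120)&(pr[...,1]<70)&(pr[...,2]<70)&(d>0)
Q=P[m];Q=Q[(Q[:,0]>420)&(Q[:,0]<460)&(Q[:,2]>75)];print(len(Q),Q.min(0),Q.max(0),Q.mean(0))
t=Q[Q[:,2]>126];print(cv2.minAreaRect(t[:,:2].astype(np.float32)))
E
```

```text
[[-0.00000e+00  5.60000e-02 -9.98000e-01  3.74839e+02]
 [-1.00000e-03 -9.98000e-01 -5.60000e-02 -1.36490e+01]
 [-1.00000e+00  1.00000e-03  0.00000e+00  1.99968e+02]
 [ 0.00000e+00  0.00000e+00  0.00000e+00  1.00000e+00]] [ -3.8   1.  114.8  -0.   64.2  83. ]
plunger_pad [(array([472.2,  -9.2,  95. ]), 0.82)]
chute_rest []
dispenser [(array([482.4,  -2.9,   9.1]), 0.83)]
blue_cradle_rest []
1245 [434.85014276 -33.15517468 128.87452043] [444.18395534  15.7134336  134.42615517] [439.50684819  -8.88858139 131.93825613]
((439.43927001953125, -8.781732559204102), (6.826197624206543, 48.92025375366211), 3.285332202911377)
```

View pics/w1.png

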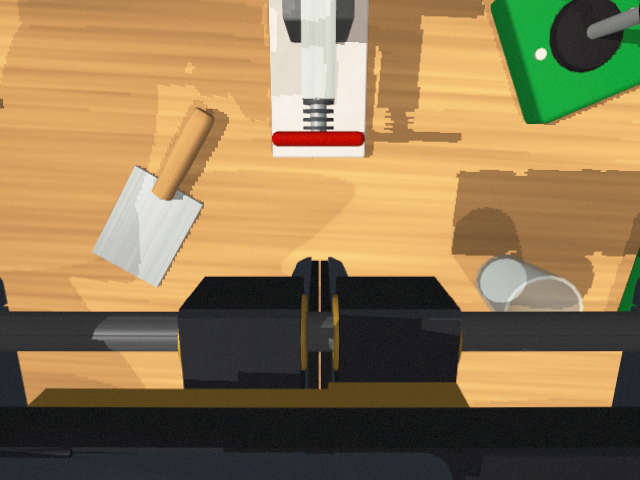

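arm_command(
  slide=[
    [3.5, -0.1, 0],
    [7, -0.1, 0],
    [10, -0.1, 0],
    [10, -0.1, 0],
    [10, -0.1, -2],
    [10, -0.1, -4],
    [10, -0.1, -4.6],
    [10, -0.1, -5.2],
    [10, -0.1, -5.8],
    [10, -0.1, -6.4],
    [10, -0.1, -7],
    [10, -0.1, -7.6],
    [10, -0.1, -8.2],
    [10, -0.1, -8.8],
    [10, -0.1, -9.4],
    [10, -0.1, -10],
    [10, -0.1, -10.6],
    [10, -0.1, -10.6],
  ],
  turn=[
    [0, 0, 0],
    [0, 0, 0],
    [0, 0, 0],
    [0, 0, 0],
    [0, 0, 0],
    [0, 0, 0],
    [0, 0, 0],
    [0, 0, 0],
    [0, 0, 0],
    [0, 0, 0],
    [0, 0, 0],
    [0, 0, 0],
    [0, 0, 0],
    [0, 0, 0],
    [0, 0, 0],
    [0, 0, 0],
    [0, 0, 0],
    [0, 0, 0],
  ],
  grip=[255, 255, 255, 255, 255, 255, 255, 255, 255, 255, 255, 255, 255, 255, 255, 255, 255, 255],
)

```text
time_s: 4.28
ee_pos: [479.8, -6.7, 100.2]
ee_rot: [5.6, 89.9, -171.2]
force: [-6.3, -1.4, 3.5]
gripper_width: 0.2
```

arm_command(
  slide=[
    [0, 0, -0.3],
    [0, 0, -0.6],
    [0, 0, -0.9],
    [0, 0, -0.9],
  ],
  turn=[
    [0, 0, 0],
    [0, 0, 0],
    [0, 0, 0],
    [0, 0, 0],
  ],
  grip=[255, 255, 255, 255],
)

```text
time_s: 4.62
ee_pos: [487.9, -6.2, 100.1]
ee_rot: [2.6, 89.8, -174.2]
force: [-5.2, -1.8, 3.2]
gripper_width: 0.7
```

```bash
python3 - <<'E'
from h import *
grab('wrist','w2'); print(env.state()['force'],env.state()['ee_pos'])
E
```

```text
[-6.05757979 -1.06029524  2.91347381] [487.82770411  -6.20042008 100.12871846]
```

View pics/w2.png

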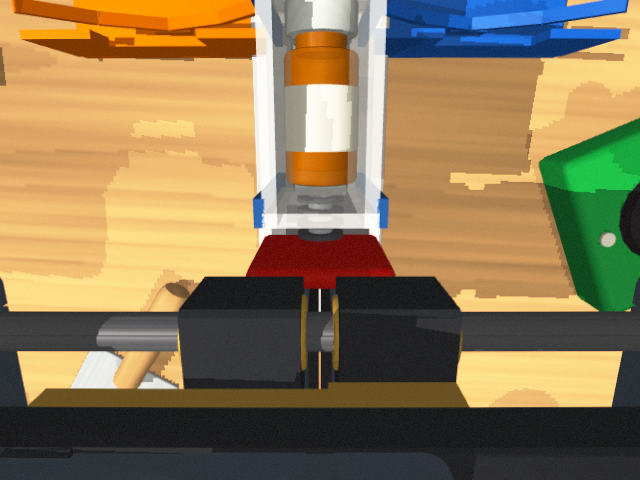

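arm_command(
  slide=[
    [0, 0, -0.2],
    [0, 0, -0.4],
    [0, 0, -0.6],
    [0, 0, -0.6],
  ],
  turn=[
    [0, 0, 0],
    [0, 0, 0],
    [0, 0, 0],
    [0, 0, 0],
  ],
  grip=[255, 255, 255, 255],
)

```text
time_s: 5.0
ee_pos: [488.0, -6.1, 99.7]
ee_rot: [-0.4, 89.1, -177.1]
force: [-17.6, -3.0, 13.1]
gripper_width: 0.1
```

arm_command(
  slide=[
    [0, 0, 1],
    [0, 0, 2.5],
    [0, 0, 4.5],
    [0, 0, 6.5],
    [0, 0, 8.5],
    [0, 0, 10.5],
    [-5, 0, 10.5],
    [-10, 0, 10.5],
    [-12, 0, 10.5],
    [-12, 0, 10.5],
    [-12, 0, 10.5],
  ],
  turn=[
    [0, 0, 0],
    [0, 0, 0],
    [0, 0, 0],
    [0, 0, 0],
    [0, 0, 0],
    [0, 0, 0],
    [0, 0, 0],
    [0, 0, 0],
    [0, 0, 0],
    [0, 0, 0],
    [0, 0, 0],
  ],
  grip=[255, 255, 255, 255, 255, 255, 255, 255, 255, 255, 255],
)

```text
time_s: 5.92
ee_pos: [392.7, -11.5, 222.6]
ee_rot: [175.2, 89.5, -1.6]
force: [-0.3, -1.1, 0.0]
gripper_width: 0.4
```

```bash
python3 - <<'E'
from h import *
T=tool_pose();print(T.round(3),env.state()['qpos'].round(1))
p,d,W=grab('top','top1')
a=cv2.resize(p[170:310,230:400],None,fx=4.5,fy=4.2,interpolation=cv2.INTER_CUBIC);cv2.imwrite('pics/c4.png',a[:,:,::-1])
print([(np.round(x['point'],1),round(x['p'],2)) for x in env.search_frame('top','vial1_center')[:3]])
# ball from top0 depth
P=np.load('pics/P.npy');Q=P[235:310,445:515].reshape(-1,3);Q=Q[(Q[:,2]>112)&(Q[:,2]<135)];print(len(Q),Q.mean(0),Q.min(0),Q.max(0))
E
```

```text
[[ 8.00000e-03  5.60000e-02 -9.98000e-01  3.92689e+02]
 [-0.00000e+00 -9.98000e-01 -5.60000e-02 -1.14790e+01]
 [-1.00000e+00  1.00000e-03 -8.00000e-03  2.22570e+02]
 [ 0.00000e+00  0.00000e+00  0.00000e+00  1.00000e+00]] [ -3.4   1.3 111.    0.   67.2  83.4]
[(array([633.6,   1.5, 100. ]), 0.64), (array([ 314.9, -190.9,   29.2]), 0.34)]
196 [ 498.77534106 -373.41406289  124.41361511] [ 484.58267185 -389.45618819  112.49117785] [ 513.02092408 -361.50037464  133.14706113]
```

View pics/c4.png

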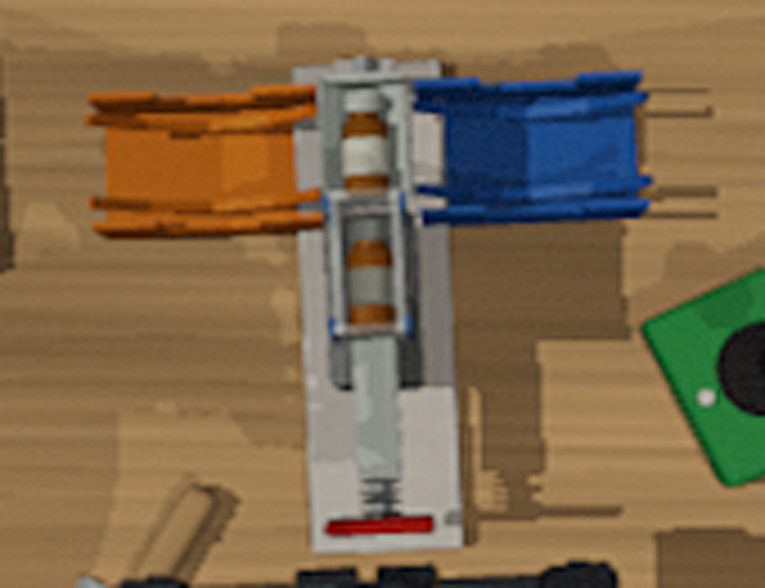

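```bash
python3 - <<'E'
from h import *
go([489.5,-331,190],down(-78.5))
E
```

```text
slide [ 2.95 32.46 -8.11] turn [-0.145  0.     0.   ] rows>= 9
```

arm_command(
  slide=[
    [3, 32.5, -8.1],
    [3, 32.5, -8.1],
    [3, 32.5, -8.1],
    [3, 32.5, -8.1],
    [3, 32.5, -8.1],
    [3, 32.5, -8.1],
    [3, 32.5, -8.1],
    [3, 32.5, -8.1],
    [3, 32.5, -8.1],
    [3, 32.5, -8.1],
    [3, 32.5, -8.1],
    [3, 32.5, -8.1],
  ],
  turn=[
    [-0.145, 0, 0],
    [-0.145, 0, 0],
    [-0.145, 0, 0],
    [-0.145, 0, 0],
    [-0.145, 0, 0],
    [-0.145, 0, 0],
    [-0.145, 0, 0],
    [-0.145, 0, 0],
    [-0.145, 0, 0],
    [-0.145, 0, 0],
    [-0.145, 0, 0],
    [-0.145, 0, 0],
  ],
  grip=[255, 255, 255, 255, 255, 255, 255, 255, 255, 255, 255, 255],
)

```text
time_s: 7.02
ee_pos: [489.2, -329.8, 189.1]
ee_rot: [-56.5, 89.8, 135.0]
force: [0.6, 0.6, 0.2]
gripper_width: 0.7
```

```bash
python3 - <<'E'
from h import *
T=tool_pose();print(T.round(3))
p,d,W=grab('wrist','w3')
print([(np.round(x['point'],1),round(x['p'],2)) for x in env.search_frame('wrist','stick_ball')[:3]])
go([489.5,-331,102],down(-78.5))
E
```

```text
[[-2.00000e-03  2.00000e-01 -9.80000e-01  4.89164e+02]
 [ 2.00000e-03 -9.80000e-01 -2.00000e-01 -3.29795e+02]
 [-1.00000e+00 -2.00000e-03  2.00000e-03  1.89073e+02]
 [ 0.00000e+00  0.00000e+00  0.00000e+00  1.00000e+00]]
[(array([ 524.5, -202.3,  120.3]), 0.87)]
slide [8.8  0.13 0.03] turn [0.001 0.    0.001] rows>= 3
```

View pics/w3.png

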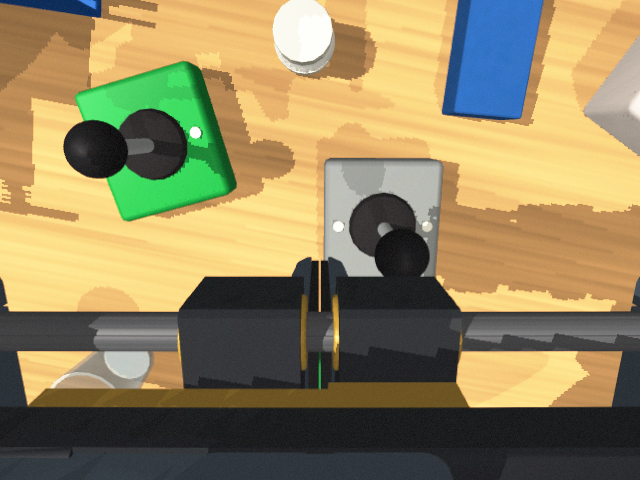

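arm_command(
  slide=[
    [4, 0, 0],
    [8, 0, 0],
    [8.7, 0, 0],
    [8.7, 0, 0],
    [8.7, 1, 0],
    [8.7, 1.6, 0],
    [8.7, 2.2, 0],
    [8.7, 2.8, 0],
    [8.7, 3.4, 0],
    [8.7, 4, 0],
    [8.7, 4.4, 0],
    [8.7, 4.8, 0],
    [8.7, 4.8, 0],
  ],
  turn=[
    [0, 0, 0],
    [0, 0, 0],
    [0, 0, 0],
    [0, 0, 0],
    [0, 0, 0],
    [0, 0, 0],
    [0, 0, 0],
    [0, 0, 0],
    [0, 0, 0],
    [0, 0, 0],
    [0, 0, 0],
    [0, 0, 0],
    [0, 0, 0],
  ],
  grip=[255, 255, 255, 255, 255, 255, 255, 255, 255, 255, 255, 255, 255],
)

```text
time_s: 8.2
ee_pos: [499.7, -378.8, 102.9]
ee_rot: [-136.5, 90.0, 54.9]
force: [1.6, 3.8, 2.7]
gripper_width: 0.5
```

```bash
python3 - <<'E'
from h import *
p,d,W=grab('wrist','w4'); print(env.state()['force'],env.state()['ee_pos'])
p,d,W=grab('top','top2')
a=cv2.resize(p[170:310,230:400],None,fx=4.5,fy=4.2,interpolation=cv2.INTER_CUBIC);cv2.imwrite('pics/c5.png',a[:,:,::-1])
E
```

```text
[0.51990343 4.23966758 2.6885629 ] [ 499.60761731 -378.53650756  102.8795109 ]
```

View pics/w4.png

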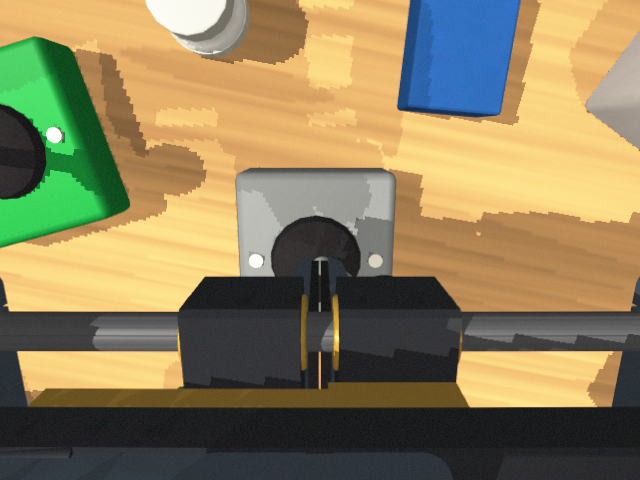

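View pics/c5.png

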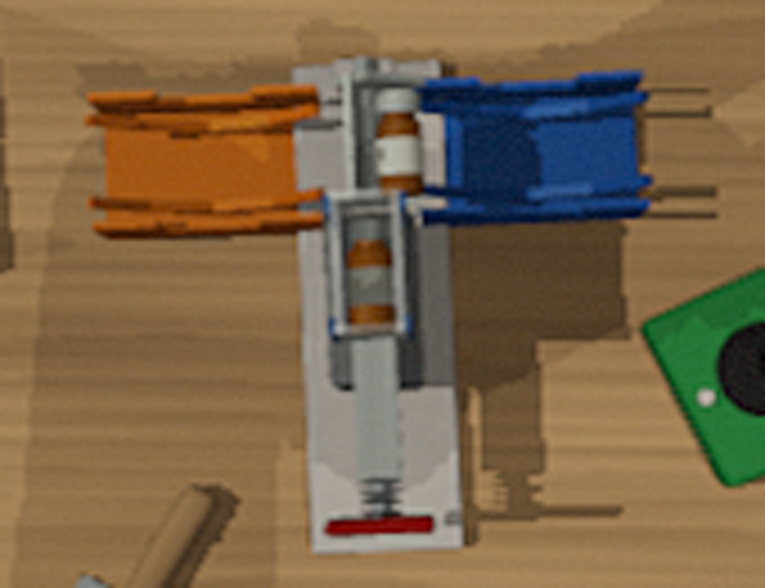

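arm_command(
  slide=[
    [0, 0.3, 0],
    [0, 0.6, 0],
    [0, 0.9, 0],
    [0, 0.9, 0],
    [0, 0.9, 0],
    [0, 0.9, 0],
  ],
  turn=[
    [0, 0, 0],
    [0, 0, 0],
    [0, 0, 0],
    [0, 0, 0],
    [0, 0, 0],
    [0, 0, 0],
  ],
  grip=[255, 255, 255, 255, 255, 255],
)

```text
time_s: 8.8
ee_pos: [500.8, -385.7, 101.7]
ee_rot: [-71.4, 89.8, 120.1]
force: [0.4, 5.1, -1.2]
gripper_width: 0.3
```

```bash
python3 - <<'E'
from h import *
print(env.state()['force'],env.state()['ee_pos'])
p,d,W=grab('top','top3')
a=cv2.resize(p[170:310,230:400],None,fx=4.5,fy=4.2,interpolation=cv2.INTER_CUBIC);cv2.imwrite('pics/c6.png',a[:,:,::-1])
E
```

```text
[ 0.3579923   5.11276595 -1.20203348] [ 500.80426911 -385.72883108  101.70286808]
```

View pics/c6.png

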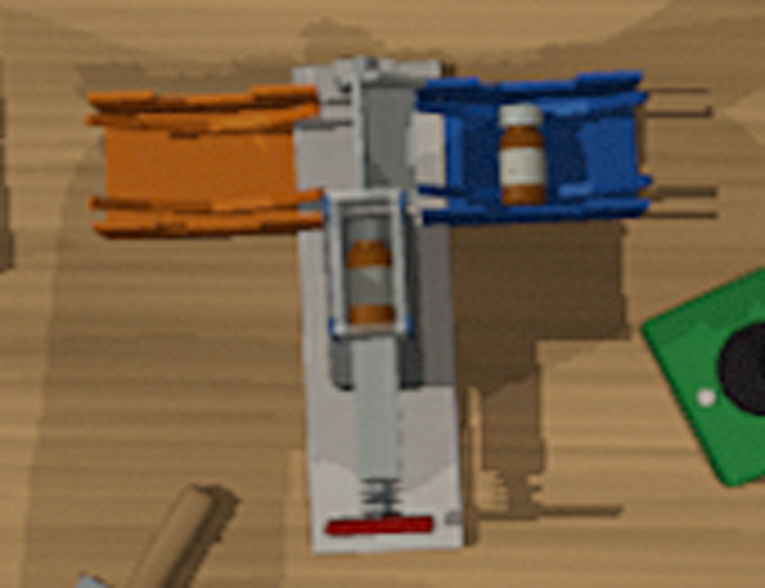

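arm_command(
  slide=[
    [0, 0, 0],
    [0, 0, 0],
    [0, 0, 0],
    [0, 0, 0],
    [0, -1, 0],
    [0, -2, 0],
    [0, -3, 0],
    [0, -4, 0],
    [0, -5, 0],
    [0, -6, 0],
    [0, -7, 0],
    [-4, -7, 0],
    [-8, -7, 0],
    [-10, -7, 0],
    [-10, -7, 0],
  ],
  turn=[
    [0, 0, 0],
    [0, 0, 0],
    [0, 0, 0],
    [0, 0, 0],
    [0, 0, 0],
    [0, 0, 0],
    [0, 0, 0],
    [0, 0, 0],
    [0, 0, 0],
    [0, 0, 0],
    [0, 0, 0],
    [0, 0, 0],
    [0, 0, 0],
    [0, 0, 0],
    [0, 0, 0],
  ],
  grip=[255, 255, 255, 255, 255, 255, 255, 255, 255, 255, 255, 255, 255, 255, 255],
)

```text
time_s: 10.1
ee_pos: [489.8, -319.9, 208.9]
ee_rot: [133.0, 89.3, -35.5]
force: [0.0, 0.4, 0.3]
gripper_width: 0.6
```

```bash
python3 - <<'E'
from h import *
print(env.state()['force'],env.state()['ee_pos'])
p,d,W=grab('top','top4')
print([(np.round(x['point'],1),round(x['p'],2)) for x in env.search_frame('top','vial1_center')[:3]])
a=cv2.resize(p[160:320,230:530],None,fx=2.6,fy=2.6,interpolation=cv2.INTER_CUBIC);cv2.imwrite('pics/c7.png',a[:,:,::-1])
go([600,-85,200],down(-86.8))
E
```

```text
[0.04391267 0.42287037 0.3167893 ] [ 489.84220553 -319.87250837  208.87743657]
[(array([636.5, -79.5,  44.5]), 0.54)]
slide [  0.36 -20.62 -15.69] turn [ 0.145 -0.001 -0.001] rows>= 7
```

View pics/c7.png

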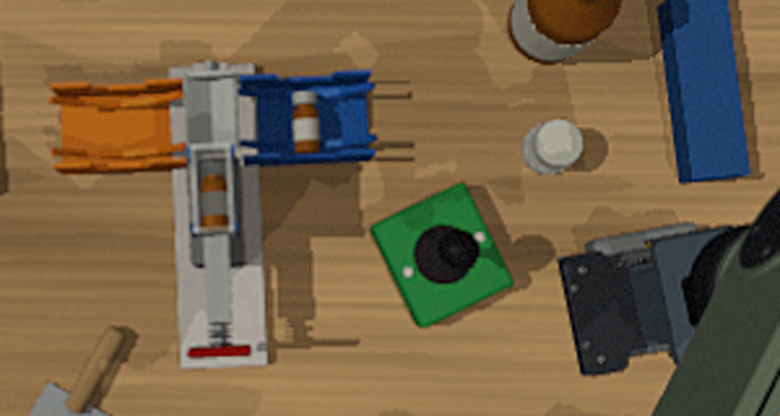

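arm_command(
  slide=[
    [0.4, -21.9, -11.6],
    [0.4, -21.9, -11.6],
    [0.4, -21.9, -11.6],
    [0.4, -21.9, -11.6],
    [0.4, -21.9, -11.6],
    [0.4, -21.9, -11.6],
    [0.4, -21.9, -11.6],
    [0.4, -21.9, -11.6],
    [0.4, -21.9, -11.6],
  ],
  turn=[
    [0.145, 0, 0],
    [0.145, 0, 0],
    [0.145, 0, 0],
    [0.145, 0, 0],
    [0.145, 0, 0],
    [0.145, 0, 0],
    [0.145, 0, 0],
    [0.145, 0, 0],
    [0.145, 0, 0],
  ],
  grip=[150, 150, 150, 150, 150, 150, 150, 150, 150],
)

```text
time_s: 10.95
ee_pos: [556.4, -81.0, 197.4]
ee_rot: [3.1, 89.8, -173.7]
force: [-0.6, -0.6, -0.3]
gripper_width: 37.3
```

```bash
python3 - <<'E'
from h import *
T=tool_pose();print(T.round(3), env.state()['gripper_width'])
p,d,W=grab('wrist','w5')
for l in ['vial1_center','blue_cradle_rest']:print(l,[(np.round(x['point'],1),round(x['p'],2)) for x in env.search_frame('wrist',l)[:3]])
v,u=np.mgrid[0:480,0:640];P=pt('wrist',np.c_[u.ravel(),v.ravel()],d.ravel(),W).reshape(480,640,3)
c=p.astype(int);Q=P.reshape(-1,3);cc=c.reshape(-1,3)
m=(cc[:,0]>cc[:,2]*0.9)&(abs(Q[:,0]-637)<45)&(abs(Q[:,1]+82)<35)&(Q[:,2]>25)&(Q[:,2]<60)
q=Q[m];print(len(q),q.mean(0),q.min(0),q.max(0)); print(cv2.minAreaRect(q[:,:2].astype(np.float32)))
mb=(cc[:,2]>cc[:,0]*2)&(cc[:,2]>60)&(abs(Q[:,0]-637)<70)&(abs(Q[:,1]+82)<90)&(Q[:,2]>5)&(Q[:,2]<70)
q=Q[mb];print(len(q),cv2.minAreaRect(q[:,:2].astype(np.float32)),q.min(0),q.max(0))
E
```

```text
[[-3.00000e-03  5.70000e-02 -9.98000e-01  5.56354e+02]
 [-0.00000e+00 -9.98000e-01 -5.70000e-02 -8.09910e+01]
 [-1.00000e+00  0.00000e+00  3.00000e-03  1.97447e+02]
 [ 0.00000e+00  0.00000e+00  0.00000e+00  1.00000e+00]] 37.32568649047171
vial1_center [(array([632.5, -76.1,  39.4]), 0.76)]
blue_cradle_rest [(array([644.4, -89.5,   7.8]), 0.94)]
2060 [634.14906153 -77.9577362   40.95229996] [600.51408627 -90.3233157   30.83415932] [672.84877574 -52.06190478  57.0357258 ]
((637.3860473632812, -71.46084594726562), (71.89891815185547, 34.885826110839844), 3.218421459197998)
11993 ((637.347412109375, -75.41249084472656), (72.2749252319336, 119.7041244506836), 3.3158066272735596) [ 597.80862721 -136.30860211    5.35579069] [676.67994409 -17.75082415  59.85374356]
```

View pics/w5.png

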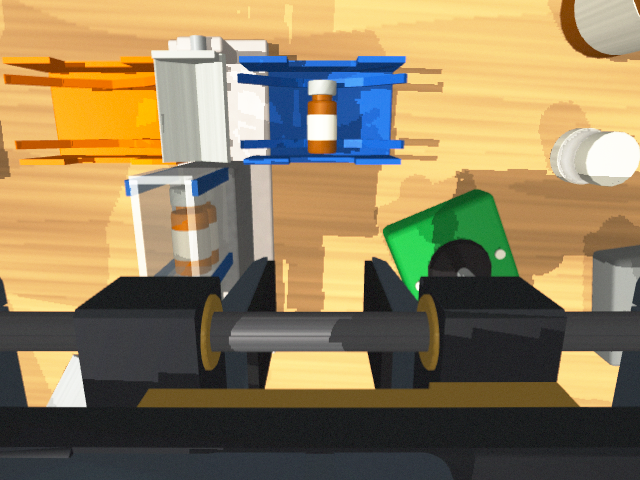

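```bash
python3 - <<'E'
from h import *
z=np.load('pics/w5.npz');p=z['p'];d=z['d'];W=z['W']
v,u=np.mgrid[0:480,0:640];P=pt('wrist',np.c_[u.ravel(),v.ravel()],d.ravel(),W)
print('vial px->z43',onz('wrist',[[322,118],[322,81],[322,154]],43,W).round(1),onz('wrist',[[307,125],[337,125]],36,W).round(1))
a=np.radians(3.3);ex=np.array([np.cos(a),np.sin(a)]);ey=np.array([-ex[1],ex[0]])
o=np.array([637,-80]);X=(P[:,:2]-o)@ex;Y=(P[:,:2]-o)@ey
for lo,hi in((-50,-40),(-35,-25),(22,32),(35,45)):
    print(lo,[(x,int(np.percentile(P[(X>=x)&(X<x+2)&(Y>lo)&(Y<hi),2],75)) if ((X>=x)&(X<x+2)&(Y>lo)&(Y<hi)).sum()>3 else -1) for x in range(-44,46,2)])
m=(X>-42)&(X<42)&(P[:,2]>48)&(P[:,2]<62)
for lo,hi in((-60,-50),(-50,-40),(40,50)):
    k=m&(Y>lo)&(Y<hi);print(X[k].min(),X[k].max())
k=(abs(X)<12)&(P[:,2]>20)&(P[:,2]<62);print('Y extents blue',Y[k].min(),Y[k].max())
E
python3 - <<'E'
import cv2
a=cv2.imread('pics/w5.png')[40:180,220:430];cv2.imwrite('pics/c8.png',cv2.resize(a,None,fx=3.7,fy=3.7,interpolation=cv2.INTER_CUBIC))
E
```

```text
vial px->z43 [[633.7 -78.4  43. ]
 [658.9 -76.9  43. ]
 [608.1 -79.9  43. ]] [[628.2 -67.6  36. ]
 [629.5 -89.8  36. ]]
-50 [(-44, 286), (-42, 1), (-40, -1), (-38, -1), (-36, 56), (-34, 56), (-32, 47), (-30, 8), (-28, 9), (-26, 51), (-24, 52), (-22, 53), (-20, 52), (-18, 9), (-16, 8), (-14, 8), (-12, 8), (-10, 8), (-8, 8), (-6, 8), (-4, 9), (-2, 8), (0, 8), (2, 8), (4, 8), (6, 8), (8, 9), (10, 9), (12, 9), (14, 8), (16, 8), (18, 45), (20, 51), (22, 52), (24, 53), (26, -1), (28, -1), (30, 8), (32, 51), (34, 56), (36, 56), (38, -1), (40, -1), (42, -1), (44, -1)]
-35 [(-44, 290), (-42, 290), (-40, -1), (-38, -1), (-36, 57), (-34, 57), (-32, 47), (-30, 8), (-28, 8), (-26, 34), (-24, 39), (-22, 38), (-20, 36), (-18, 8), (-16, 8), (-14, 8), (-12, 9), (-10, 8), (-8, 8), (-6, 8), (-4, 8), (-2, 8), (0, 8), (2, 8), (4, 8), (6, 9), (8, 8), (10, 8), (12, 8), (14, 9), (16, 8), (18, 32), (20, 37), (22, 38), (24, 37), (26, -1), (28, 8), (30, 9), (32, 51), (34, 56), (36, 57), (38, -1), (40, -1), (42, -1), (44, 1)]
22 [(-44, 290), (-42, 288), (-40, 0), (-38, -1), (-36, 56), (-34, 56), (-32, 39), (-30
[... 268 characters left out ...]
), (28, 9), (30, 8), (32, 47), (34, 56), (36, 56), (38, -1), (40, -1), (42, 0), (44, 0)]
35 [(-44, 291), (-42, 290), (-40, -1), (-38, -1), (-36, 56), (-34, 57), (-32, 47), (-30, 9), (-28, 8), (-26, 35), (-24, 44), (-22, 44), (-20, 43), (-18, 9), (-16, 9), (-14, 9), (-12, 9), (-10, 9), (-8, 9), (-6, 9), (-4, 9), (-2, 9), (0, 8), (2, 9), (4, 9), (6, 9), (8, 9), (10, 9), (12, 9), (14, 9), (16, 8), (18, 39), (20, 43), (22, 44), (24, 44), (26, -1), (28, 9), (30, 8), (32, 51), (34, 56), (36, 56), (38, -1), (40, -1), (42, -1), (44, 11)]
-35.09826616899947 36.67785630278121
-35.23862385707289 36.67234379039703
-35.200953250727004 36.68842771452225
Y extents blue -215.34350310756824 13.01321689391308
```

View pics/c8.png

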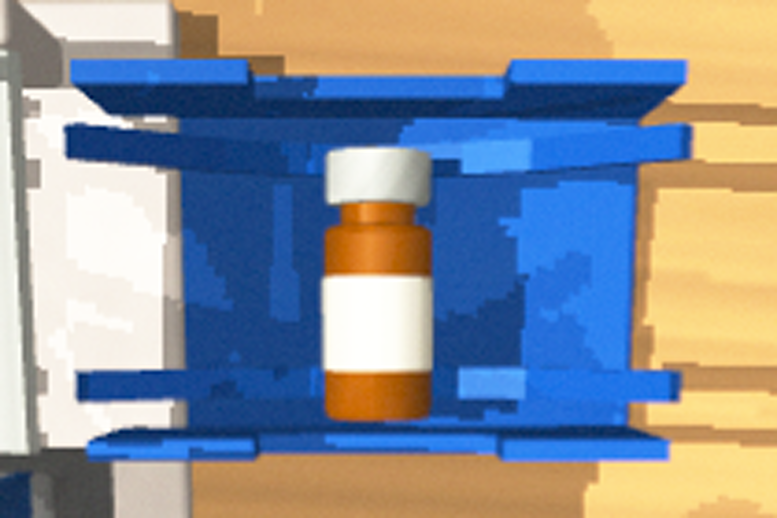

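```bash
cat >> h.py <<'E'
def Rtilt(yaw_y,t):
    return down(yaw_y)@R.from_rotvec([0,0,np.radians(t)]).as_matrix()
E
python3 - <<'E'
from h import *
Rt=Rtilt(-86.7,21);print(Rt.round(2))
if Rt[1,0]<0: Rt=Rtilt(-86.7,-21);print(Rt.round(2))
c=np.array([637.3,-78.6,32.])+3*Rt[:,0]; print(c)
go(c-100*Rt[:,0],Rt)
E
```

```text
[[ 0.02  0.05 -1.  ]
 [-0.36 -0.93 -0.06]
 [-0.93  0.36  0.  ]]
[[-0.02  0.05 -1.  ]
 [ 0.36 -0.93 -0.06]
 [-0.93 -0.36  0.  ]]
[637.23811269 -77.52667887  29.19925872]
slide [ 7.57  3.54 -8.09] turn [-0.004  0.    -0.367] rows>= 3
```

arm_command(
  slide=[
    [2, 1, -3],
    [4, 2, -6],
    [6, 3, -8.1],
    [7.5, 3.5, -8.1],
    [7.6, 3.5, -8.1],
    [7.6, 3.5, -8.1],
    [7.6, 3.5, -8.1],
  ],
  turn=[
    [-0.004, 0, -0.12],
    [-0.004, 0, -0.24],
    [-0.004, 0, -0.35],
    [-0.004, 0, -0.367],
    [-0.004, 0, -0.367],
    [-0.004, 0, -0.367],
    [-0.004, 0, -0.367],
  ],
  grip=[160, 160, 160, 160, 160, 160, 160],
)

```text
time_s: 11.68
ee_pos: [640.0, -111.5, 124.3]
ee_rot: [-90.3, 69.0, 93.1]
force: [-0.4, 0.5, 0.7]
gripper_width: 34.0
```

```bash
python3 - <<'E'
from h import *
print(tool_pose().round(3),env.state()['gripper_width'],env.state()['force'])
p,d,W=grab('wrist','w6')
Rt=Rtilt(-86.7,-21);c=np.array([637.3,-78.6,32.])+3*Rt[:,0]
go(c-30*Rt[:,0],Rt);go(c,Rt)
E
```

```text
[[-1.90000e-02  5.60000e-02 -9.98000e-01  6.39971e+02]
 [ 3.58000e-01 -9.32000e-01 -5.90000e-02 -1.11464e+02]
 [-9.34000e-01 -3.58000e-01 -2.00000e-03  1.24266e+02]
 [ 0.00000e+00  0.00000e+00  0.00000e+00  1.00000e+00]] 33.96374218642168 [-0.35228218  0.50910226  0.72763662]
slide [7.15 0.29 0.13] turn [ 0.003 -0.002 -0.001] rows>= 2
slide [10.15  0.29  0.13] turn [ 0.003 -0.002 -0.001] rows>= 3
```

View pics/w6.png

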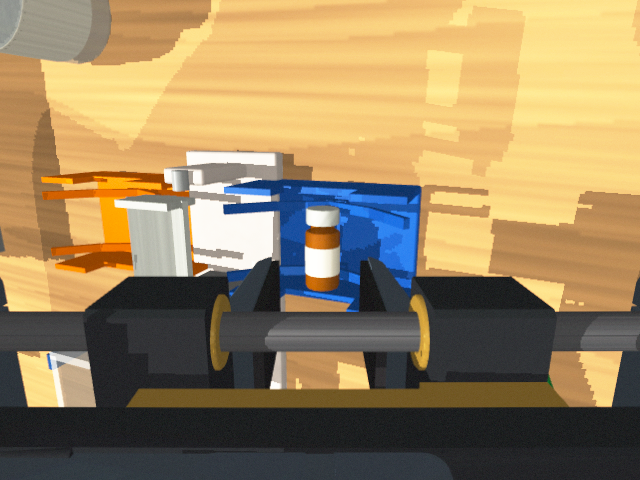

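arm_command(
  slide=[
    [2.5, 0.3, 0.1],
    [5, 0.3, 0.1],
    [7, 0.3, 0.1],
    [8.5, 0.3, 0.1],
    [9.3, 0.3, 0.1],
    [10.1, 0.3, 0.1],
    [10.1, 0.3, 0.1],
    [10.1, 0.3, 0.1],
  ],
  turn=[
    [0, 0, 0],
    [0, 0, 0],
    [0, 0, 0],
    [0, 0, 0],
    [0, 0, 0],
    [0, 0, 0],
    [0, 0, 0],
    [0, 0, 0],
  ],
  grip=[160, 160, 160, 160, 160, 160, 160, 160],
)

```text
time_s: 12.4
ee_pos: [637.8, -77.9, 28.8]
ee_rot: [-90.4, 69.0, 93.1]
force: [-0.1, 0.9, 0.7]
gripper_width: 34.2
```

```bash
python3 - <<'E'
from h import *
print(env.state()['gripper_width'],env.state()['force'])
p,d,W=grab('wrist','w7');grab('top','top5')
Rt=Rtilt(-86.7,-21);c=np.array([637.3,-78.6,32.])+3*Rt[:,0]
go(c,Rt)
E
```

```text
34.174384392716604 [-0.11335312  0.88389217  0.68231509]
slide [ 0.01 -0.1   0.08] turn [ 0.003 -0.002 -0.001] rows>= 1
```

View pics/w7.png

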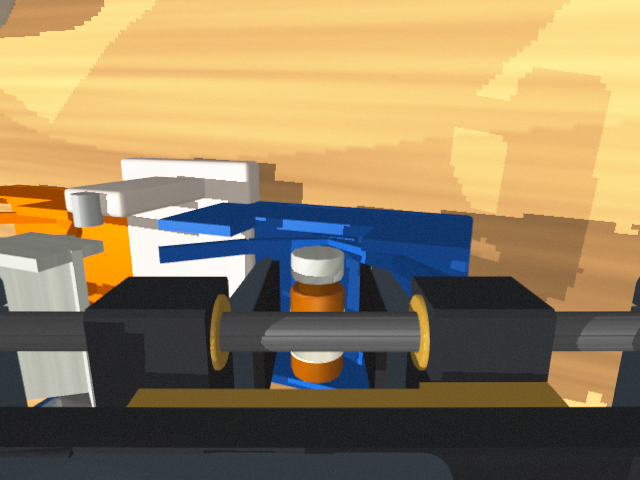

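No contact; vial sits between the fingers (columns 291–343). Close with 12 N.

arm_command(
  slide=[
    [0, 0, 0],
    [0, 0, 0],
    [0, 0, 0],
    [0, 0, 0],
    [0, 0, 0],
    [0, 0, 0],
    [0, 0, 0],
    [0, 0, 0],
  ],
  turn=[
    [0, 0, 0],
    [0, 0, 0],
    [0, 0, 0],
    [0, 0, 0],
    [0, 0, 0],
    [0, 0, 0],
    [0, 0, 0],
    [0, 0, 0],
  ],
  grip=[255, 255, 255, 255, 255, 255, 255, 255],
  newtons=12,
)

```text
time_s: 13.17
ee_pos: [637.7, -77.1, 28.9]
ee_rot: [-90.3, 68.9, 93.1]
force: [-0.2, 3.6, 6.3]
gripper_width: 21.7
```

arm_command(
  slide=[
    [-0.5, 0, 0],
    [-1, 0, 0],
    [-2, 0, 0],
    [-4, 0, 0],
    [-7, 0, 0],
    [-10, 0, 0],
    [-13, 0, 0],
    [-16, 0, 0],
    [-16, 0, 0],
    [-16, 0, 0],
  ],
  turn=[
    [0, 0, 0],
    [0, 0, 0],
    [0, 0, 0],
    [0, 0, 0],
    [0, 0, 0],
    [0, 0, 0],
    [0, 0, 0],
    [0, 0, 0],
    [0, 0, 0],
    [0, 0, 0],
  ],
  grip=[255, 255, 255, 255, 255, 255, 255, 255, 255, 255],
)

```text
time_s: 14.0
ee_pos: [641.4, -137.1, 179.3]
ee_rot: [-90.8, 69.1, 92.6]
force: [0.2, 0.5, -0.3]
gripper_width: 22.1
```

```bash
python3 - <<'E'
from h import *
print(tool_pose().round(2),env.state()['gripper_width'],env.state()['force'],env.state()['qpos'].round(1))
p,d,W=grab('wrist','w8');p,d,W=grab('top','top6')
cv2.imwrite('pics/c9.png',cv2.resize(p[140:320,60:380],None,fx=2.4,fy=2.4)[:,:,::-1])
go([400,352,190],down(-84.7))
go([560,20,230],down(-84.7))
E
```

```text
[[-2.0000e-02  6.0000e-02 -1.0000e+00  6.4139e+02]
 [ 3.6000e-01 -9.3000e-01 -6.0000e-02 -1.3706e+02]
 [-9.3000e-01 -3.6000e-01 -1.0000e-02  1.7929e+02]
 [ 0.0000e+00  0.0000e+00  0.0000e+00  1.0000e+00]] 22.134689375458116 [ 0.20631353  0.51822115 -0.25139961] [-22.4  31.4  77.6  19.1  80.6  59.5]
slide [ 16.71 -47.24  21.05] turn [-0.033 -0.005  0.367] rows>= 14
slide [  0.73 -16.86   7.05] turn [-0.033 -0.005  0.367] rows>= 5
```

View pics/w8.png

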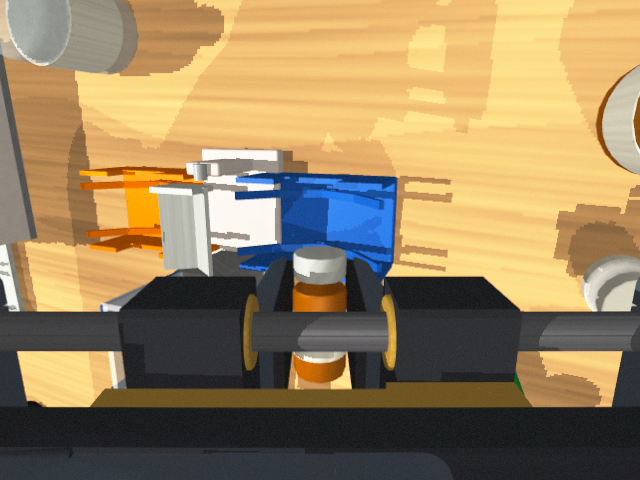

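View pics/c9.png

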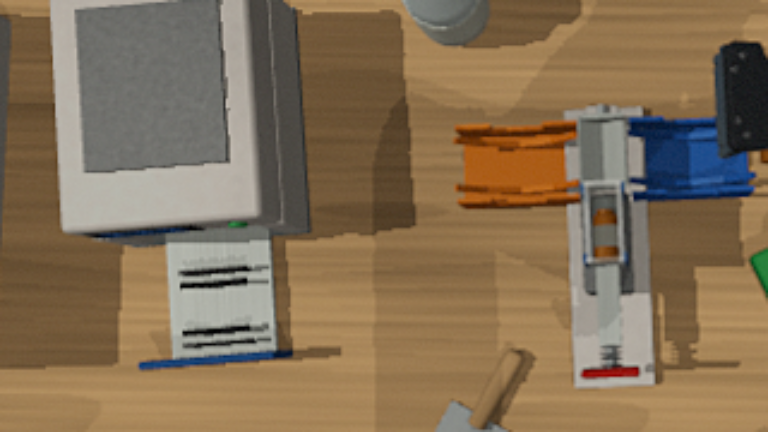

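arm_command(
  slide=[
    [0.7, -16.9, 7.05],
    [0.7, -16.9, 7.05],
    [0.7, -16.9, 7.05],
    [0.7, -16.9, 7.05],
    [0.7, -16.9, 7.05],
    [8.5, -32, 14],
    [8.5, -32, 14],
    [8.5, -32, 14],
    [8.5, -32, 14],
    [16.7, -47.2, 21.05],
    [16.7, -47.2, 21.05],
    [16.7, -47.2, 21.05],
    [16.7, -47.2, 21.05],
    [16.7, -47.2, 21.05],
    [16.7, -47.2, 21.05],
    [16.7, -47.2, 21.05],
    [16.7, -47.2, 21.05],
  ],
  turn=[
    [-0.033, 0, 0.08],
    [-0.033, 0, 0.16],
    [-0.033, 0, 0.24],
    [-0.033, 0, 0.3],
    [-0.033, -0.005, 0.367],
    [-0.033, -0.005, 0.367],
    [-0.033, -0.005, 0.367],
    [-0.033, -0.005, 0.367],
    [-0.033, -0.005, 0.367],
    [-0.033, -0.005, 0.367],
    [-0.033, -0.005, 0.367],
    [-0.033, -0.005, 0.367],
    [-0.033, -0.005, 0.367],
    [-0.033, -0.005, 0.367],
    [-0.033, -0.005, 0.367],
    [-0.033, -0.005, 0.367],
    [-0.033, -0.005, 0.367],
  ],
  grip=[255, 255, 255, 255, 255, 255, 255, 255, 255, 255, 255, 255, 255, 255, 255, 255, 255],
)

```text
time_s: 15.52
ee_pos: [399.9, 351.1, 189.1]
ee_rot: [87.2, 89.9, -87.4]
force: [1.1, 0.3, 0.1]
gripper_width: 21.6
```

```bash
python3 - <<'E'
from h import *
print(tool_pose().round(3),env.state()['gripper_width'],env.state()['force'],env.state()['qpos'].round(1))
p,d,W=grab('wrist','w9')
for l in ['saddle','carriage_front']: print(l,[(np.round(x['point'],1),round(x['p'],2)) for x in env.search_frame('wrist',l)[:3]])
v,u=np.mgrid[0:480,0:640];P=pt('wrist',np.c_[u.ravel(),v.ravel()],d.ravel(),W)
cc=p.reshape(-1,3).astype(int)
m=(cc[:,2]>cc[:,0]*1.6)&(P[:,2]>55)&(P[:,2]<68)&(P[:,0]>400)&(P[:,0]<480);q=P[m]
r=cv2.minAreaRect(q[:,:2].astype(np.float32));print(len(q),r)
for yaw in(4.5,5.3,6):
  a=np.radians(yaw);ex=np.array([np.cos(a),np.sin(a)]);ey=np.array([-ex[1],ex[0]])
  o=np.array([493,362]);X=(P[:,:2]-o)@ex;Y=(P[:,:2]-o)@ey
  for lo,hi in((-28,-16),(16,28)):
    print(yaw,lo,[(x,int(np.percentile(P[(X>=x)&(X<x+2)&(Y>lo)&(Y<hi),2],75)) if ((X>=x)&(X<x+2)&(Y>lo)&(Y<hi)).sum()>3 else -1) for x in range(-60,50,2)])
cv2.imwrite('pics/c10.png',p[:,:,::-1])
E
```

```text
[[ 0.00000e+00  9.40000e-02 -9.96000e-01  3.99886e+02]
 [-2.00000e-03 -9.96000e-01 -9.40000e-02  3.51071e+02]
 [-1.00000e+00  2.00000e-03  0.00000e+00  1.89088e+02]
 [ 0.00000e+00  0.00000e+00  0.00000e+00  1.00000e+00]] 21.598179166461584 [1.10736631 0.31657703 0.14931063] [ 4.010e+01  1.590e+01  9.820e+01 -1.000e-01  6.610e+01  1.248e+02]
saddle [(array([497.7, 362.3,  12.8]), 0.76), (array([371.5, 122.5,   1.2]), 0.35)]
carriage_front [(array([499. , 366. ,   9.4]), 0.91)]
1967 ((443.83123779296875, 358.11297607421875), (7.241943359375, 121.75110626220703), 5.712263107299805)
4.5 -28 [(-60, 284), (-58, 284), (-56, 280), (-54, 61), (-52, 62), (-50, 62), (-48, 62), (-46, 57), (-44, 15), (-42, 15), (-40, 15), (-38, 37), (-36, 38), (-34, 37), (-32, 15), (-30, 15), (-28, 15), (-26, 31), (-24, 33), (-22, 33), (-20, 31), (-18, 15), (-16, 16), (-14, 15), (-12, 15), (-10, 15), (-8, 15), (-6, 15), (-4, 15), (-2, 15), (0, 15), (2, 15), (4, 15), (6, 15), (8, 16), (10, 15), (12, 16), (14, 15), (16, 15), (18, 31), (20, 33), (22, 33), (24, 33), (26, 15), (28, 15), (30, 30), (32, 37), (34, 37), (
[... 2276 characters left out ...]
 (26, 15), (28, 15), (30, 33), (32, 37), (34, 37), (36, -1), (38, 15), (40, 16), (42, 15), (44, 15), (46, 15), (48, 15)]
6 16 [(-60, 284), (-58, 284), (-56, 280), (-54, 61), (-52, 63), (-50, 62), (-48, 62), (-46, 45), (-44, 15), (-42, 15), (-40, 16), (-38, 37), (-36, 37), (-34, 37), (-32, 16), (-30, 15), (-28, 15), (-26, 32), (-24, 32), (-22, 32), (-20, 30), (-18, 15), (-16, 16), (-14, 15), (-12, 15), (-10, 15), (-8, 15), (-6, 16), (-4, 16), (-2, 15), (0, 15), (2, 15), (4, 16), (6, 15), (8, 16), (10, 16), (12, 15), (14, 15), (16, 16), (18, 31), (20, 32), (22, 32), (24, 33), (26, 15), (28, 15), (30, 31), (32, 37), (34, 37), (36, -1), (38, -1), (40, 15), (42, 15), (44, 15), (46, 15), (48, 15)]
```

View pics/w9.png

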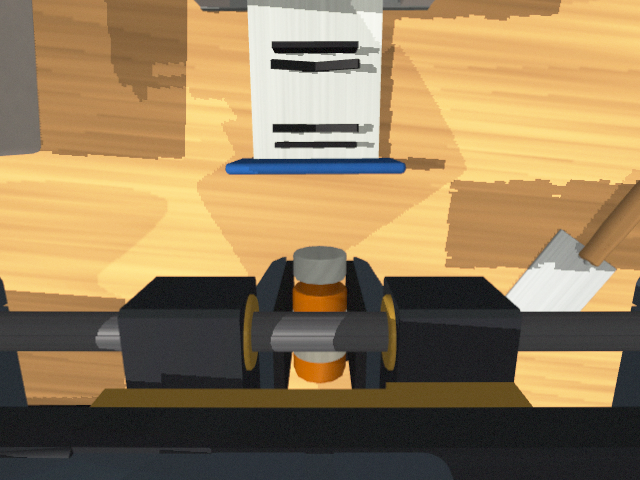

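```bash
python3 - <<'E'
from h import *
z=np.load('pics/w9.npz');W=z['W'];p=z['p'];d=z['d']
print(onz('wrist',[[272,47],[358,46],[274,128],[358,128]],33,W).round(1), onz('wrist',[[251,100],[381,100]],15,W).round(1))
go([493.2,362.6,95],down(-84.6));go([493.2,362.6,31],down(-84.6))
E
```

```text
[[522.  395.8  33. ]
 [528.4 335.9  33. ]
 [467.3 390.6  33. ]
 [473.1 329.4  33. ]] [[486.2 411.3  15. ]
 [495.6 312.7  15. ]]
slide [ 9.51 -0.38 -9.28] turn [-0.003 -0.001 -0.001] rows>= 4
slide [15.91 -0.38 -9.27] turn [-0.003 -0.001 -0.001] rows>= 5
```

arm_command(
  slide=[
    [2, -0.2, -3.5],
    [4, -0.4, -7],
    [6, -0.4, -9.3],
    [9.5, -0.4, -9.3],
    [9.5, -0.4, -9.3],
    [12, -0.4, -9.3],
    [13.5, -0.4, -9.3],
    [14.5, -0.4, -9.3],
    [15.2, -0.4, -9.3],
    [15.2, -0.4, -9.3],
  ],
  turn=[
    [-0.003, 0, 0],
    [-0.003, 0, 0],
    [-0.003, 0, 0],
    [-0.003, 0, 0],
    [-0.003, 0, 0],
    [-0.003, 0, 0],
    [-0.003, 0, 0],
    [-0.003, 0, 0],
    [-0.003, 0, 0],
    [-0.003, 0, 0],
  ],
  grip=[255, 255, 255, 255, 255, 255, 255, 255, 255, 255],
)

```text
time_s: 16.5
ee_pos: [492.7, 363.6, 38.1]
ee_rot: [124.6, 89.9, -49.9]
force: [-0.1, -0.3, -0.9]
gripper_width: 21.2
```

```bash
python3 - <<'E'
from h import *
print(tool_pose().round(3)[:3,3],env.state()['gripper_width'],env.state()['force'])
grab('wrist','w10')
E
```

```text
[492.717 363.593  38.088] 21.200198736372027 [-0.06137678 -0.26551225 -0.93163884]
```

View pics/w10.png

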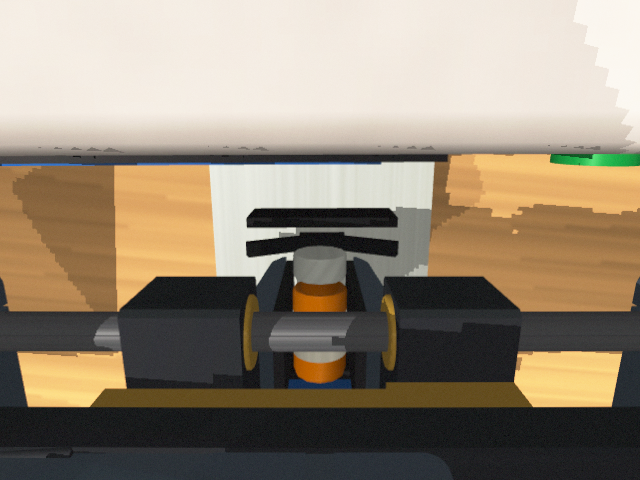

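arm_command(
  slide=[
    [0.3, 0.1, 0],
    [0.5, 0.1, 0],
    [0.7, 0.1, 0],
    [0.7, 0.1, 0],
    [0.7, 0.1, 0],
  ],
  turn=[
    [0, 0, 0],
    [0, 0, 0],
    [0, 0, 0],
    [0, 0, 0],
    [0, 0, 0],
  ],
  grip=[255, 255, 255, 255, 255],
)

```text
time_s: 16.97
ee_pos: [493.2, 363.3, 31.6]
ee_rot: [177.7, 89.9, 3.2]
force: [-0.1, -0.6, -0.1]
gripper_width: 21.4
```

arm_command(
  slide=[
    [0.1, 0.05, 0],
    [0.2, 0.05, 0],
    [0.2, 0.05, 0],
    [0.2, 0.05, 0],
  ],
  turn=[
    [0, 0, 0],
    [0, 0, 0],
    [0, 0, 0],
    [0, 0, 0],
  ],
  grip=[255, 255, 255, 255],
)

```text
time_s: 17.3
ee_pos: [493.4, 362.8, 29.8]
ee_rot: [-179.5, 89.9, 6.0]
force: [-0.6, 0.3, 3.2]
gripper_width: 21.4
```

Contact (3 N up): the vial sits in the V. Open.

arm_command(
  slide=[
    [0, 0, 0],
    [0, 0, 0],
    [0, 0, 0],
    [0, 0, 0],
    [0, 0, 0],
    [0, 0, 0],
  ],
  turn=[
    [0, 0, 0],
    [0, 0, 0],
    [0, 0, 0],
    [0, 0, 0],
    [0, 0, 0],
    [0, 0, 0],
  ],
  grip=[180, 165, 155, 155, 155, 155],
)

```text
time_s: 17.8
ee_pos: [493.2, 362.7, 29.2]
ee_rot: [169.3, 89.9, -5.2]
force: [-0.2, -1.0, -0.6]
gripper_width: 35.9
```

```bash
python3 - <<'E'
from h import *
print(tool_pose().round(3)[:3,3],env.state()['gripper_width'],env.state()['force'])
grab('wrist','w11')
E
```

```text
[493.181 362.726  29.243] 35.89227519226314 [-0.16557782 -1.04815174 -0.56486651]
```

View pics/w11.png

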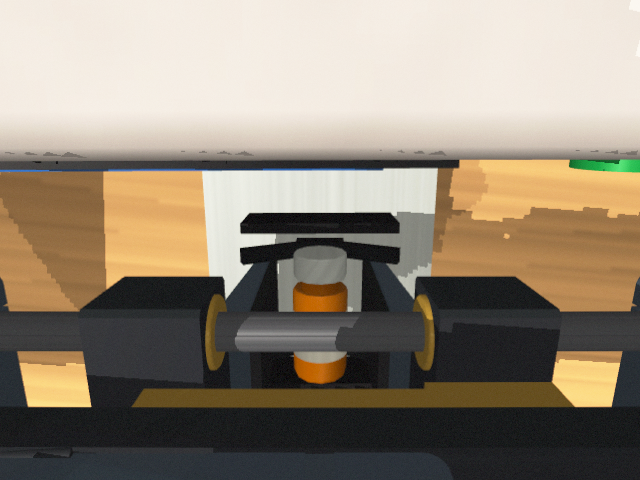

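arm_command(
  slide=[
    [-0.7, 0, 0],
    [-1.5, 0, 0],
    [-3, 0, 0],
    [-6, 0, 0],
    [-10, 0, 0],
    [-14, 0, 0],
    [-16, 0, 2],
    [-16, 0, 6],
    [-16, 0, 10],
    [-16, 0, 11],
    [-16, 0, 11],
    [-16, 0, 11],
  ],
  turn=[
    [0, 0, 0],
    [0, 0, 0],
    [0, 0, 0],
    [0, 0, 0],
    [0, 0, 0],
    [0, 0, 0],
    [0, 0, 0],
    [0, 0, 0],
    [0, 0, 0],
    [0, 0, 0],
    [0, 0, 0],
    [0, 0, 0],
  ],
  grip=[155, 155, 155, 155, 155, 155, 155, 255, 255, 255, 255, 255],
)

```text
time_s: 18.85
ee_pos: [383.9, 352.7, 190.3]
ee_rot: [-165.9, 89.7, 19.6]
force: [0.5, 0.6, -0.3]
gripper_width: 5.4
```

```bash
python3 - <<'E'
from h import *
print(tool_pose().round(3)[:3,3],env.state()['gripper_width'],env.state()['force'])
p,d,W=grab('wrist','w12')
print([(np.round(x['point'],1),round(x['p'],2)) for x in env.search_frame('wrist','vial1_center')[:3]])
for t in (35,-35):
    Rt=down(-84.5)@R.from_rotvec([0,np.radians(t),0]).as_matrix();print(Rt.round(2))
    if Rt[0,0]>0: # fingers forward
        tip=np.array([439.8,357.6,47]);a=np.radians(5.5);ex=np.array([np.cos(a),np.sin(a),0])
        c=tip-8*Rt[:,0]-40*ex; go(c,Rt); print(c, (Rt.T@ex).round(3))
E
```

```text
[383.907 352.708 190.324] 5.368455997327126 [ 0.46062439  0.59019576 -0.2769831 ]
[(array([484.9, 363.1,  39.9]), 0.68)]
[[ 0.57  0.1  -0.82]
 [ 0.05 -1.   -0.08]
 [-0.82  0.   -0.57]]
slide [13.62  0.06 -1.  ] turn [-0.001  0.607  0.   ] rows>= 5
[395.41666563 353.32637098  53.55321635] [ 0.574  0.    -0.819]
[[-0.57  0.1  -0.82]
 [-0.05 -1.   -0.08]
 [-0.82  0.    0.57]]
```

View pics/w12.png

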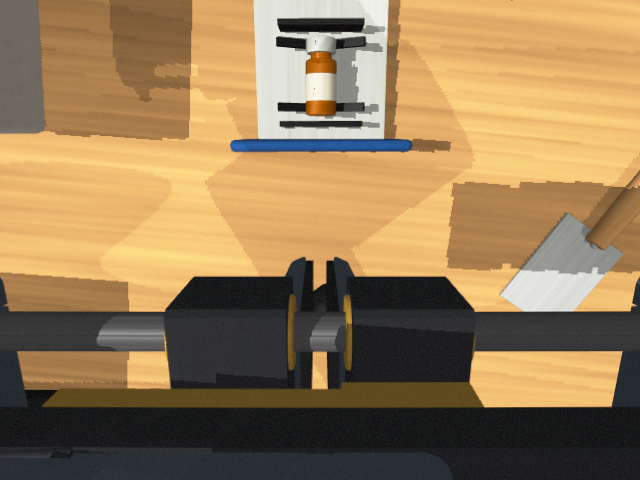

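arm_command(
  slide=[
    [3, 0, 1],
    [6, 0, 1],
    [9, 0, 0],
    [12, 0, -0.5],
    [14, 0.1, -1],
    [14.1, 0.1, -1],
    [14.1, 0.1, -1],
    [14.1, 0.1, -1],
  ],
  turn=[
    [0, 0.12, 0],
    [0, 0.24, 0],
    [0, 0.36, 0],
    [0, 0.48, 0],
    [0, 0.6, 0],
    [0, 0.607, 0],
    [0, 0.607, 0],
    [0, 0.607, 0],
  ],
  grip=[255, 255, 255, 255, 255, 255, 255, 255],
)

```text
time_s: 19.62
ee_pos: [447.1, 312.8, 110.0]
ee_rot: [-173.0, 62.8, 16.2]
force: [0.1, -0.2, 0.8]
gripper_width: 0.7
```

```bash
python3 - <<'E'
from h import *
T=tool_pose();print(T.round(3),env.state()['gripper_width'],env.state()['force'],env.state()['qpos'].round(1))
a=np.radians(5.5);ex=np.array([np.cos(a),np.sin(a),0]);print((T[:3,:3].T@ex).round(3))
grab('scene','s1')
E
```

```text
[[ 4.39000e-01  1.73000e-01 -8.82000e-01  4.47060e+02]
 [ 1.28000e-01 -9.83000e-01 -1.29000e-01  3.12795e+02]
 [-8.90000e-01 -5.60000e-02 -4.53000e-01  1.10020e+02]
 [ 0.00000e+00  0.00000e+00  0.00000e+00  1.00000e+00]] 0.6556550615638417 [ 0.14518613 -0.15137352  0.84135251] [ 40.2  13.  122.6 -29.8  21.9 146.5]
[ 0.449  0.078 -0.89 ]
```

View pics/s1.png

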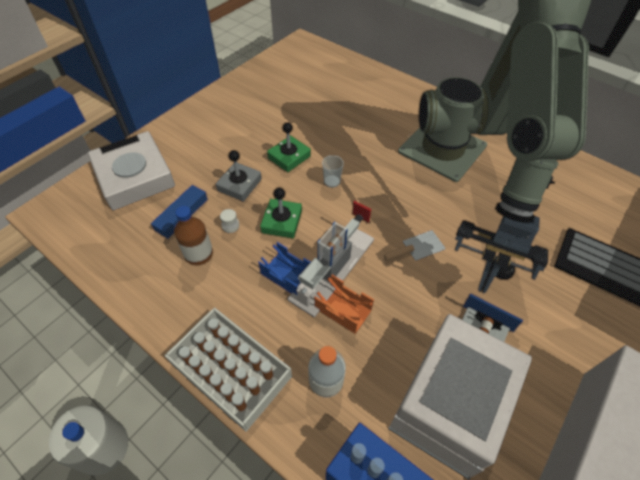

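```bash
python3 - <<'E'
from h import *
go([384,352,190],down(-84.5)); 
go([384,352,190],down(-84.5)@R.from_rotvec([-1.2,0,0]).as_matrix())
E
```

```text
slide [-9.25 -5.38  1.57] turn [ 0.063 -0.472  0.074] rows>= 4
slide [-9.25 -5.38  1.57] turn [-1.113 -0.455 -0.216] rows>= 10
```

arm_command(
  slide=[
    [-4, -2, 0.7],
    [-8, -4.5, 1.3],
    [-9.2, -5.4, 1.6],
    [-9.2, -5.4, 1.6],
    [-9.2, -5.4, 1.6],
    [-9.2, -5.4, 1.6],
    [-9.2, -5.4, 1.6],
    [-9.2, -5.4, 1.6],
    [-9.2, -5.4, 1.6],
    [-9.2, -5.4, 1.6],
    [-9.2, -5.4, 1.6],
    [-9.2, -5.4, 1.6],
  ],
  turn=[
    [-0.11, -0.04, -0.02],
    [-0.22, -0.09, -0.04],
    [-0.33, -0.135, -0.065],
    [-0.44, -0.18, -0.085],
    [-0.55, -0.225, -0.11],
    [-0.66, -0.27, -0.13],
    [-0.77, -0.315, -0.15],
    [-0.88, -0.36, -0.17],
    [-1.0, -0.41, -0.195],
    [-1.113, -0.455, -0.216],
    [-1.113, -0.455, -0.216],
    [-1.113, -0.455, -0.216],
  ],
  grip=[255, 255, 255, 255, 255, 255, 255, 255, 255, 255, 255, 255],
)

```text
time_s: 20.67
ee_pos: [383.1, 353.8, 188.2]
ee_rot: [-73.7, 89.9, -179.3]
force: [0.2, 0.2, -0.1]
gripper_width: 0.5
```

```bash
python3 - <<'E'
from h import *
print(env.state()['ee_pos'],env.state()['qpos'].round(1),env.state()['force'])
go([384,352,190],down(95.5))
E
```

```text
[383.14943905 353.82868826 188.24544468] [41.4 15.  99.6  0.1 65.5 57. ] [ 0.23986329  0.23309985 -0.06454345]
slide [-0.18  0.13  0.15] turn [-1.939e+00 -1.000e-03  2.000e-03] rows>= 16
```

arm_command(
  slide=[
    [-0.1, 0.1, 0.1],
    [-0.1, 0.1, 0.1],
    [-0.1, 0.1, 0.1],
    [-0.1, 0.1, 0.1],
    [-0.1, 0.1, 0.1],
    [-0.1, 0.1, 0.1],
    [-0.1, 0.1, 0.1],
    [-0.1, 0.1, 0.1],
    [-0.1, 0.1, 0.1],
    [-0.1, 0.1, 0.1],
    [-0.1, 0.1, 0.1],
    [-0.1, 0.1, 0.1],
    [-0.1, 0.1, 0.1],
    [-0.1, 0.1, 0.1],
    [-0.1, 0.1, 0.1],
    [-0.1, 0.1, 0.1],
    [-0.1, 0.1, 0.1],
    [-0.1, 0.1, 0.1],
  ],
  turn=[
    [-0.12, 0, 0],
    [-0.24, 0, 0],
    [-0.36, 0, 0],
    [-0.48, 0, 0],
    [-0.6, 0, 0],
    [-0.72, 0, 0],
    [-0.84, 0, 0],
    [-0.96, 0, 0],
    [-1.08, 0, 0],
    [-1.2, 0, 0],
    [-1.32, 0, 0],
    [-1.44, 0, 0],
    [-1.56, 0, 0],
    [-1.68, 0, 0],
    [-1.8, 0, 0],
    [-1.94, 0, 0],
    [-1.94, 0, 0],
    [-1.94, 0, 0],
  ],
  grip=[255, 255, 255, 255, 255, 255, 255, 255, 255, 255, 255, 255, 255, 255, 255, 255, 255, 255],
)

```text
time_s: 22.17
ee_pos: [382.5, 351.4, 189.1]
ee_rot: [-175.6, 89.9, -170.2]
force: [-0.6, 0.3, -0.2]
gripper_width: 0.3
```

```bash
python3 - <<'E'
from h import *
print(env.state()['ee_pos'],env.state()['qpos'].round(1),env.state()['force'])
a=np.radians(5.5);ex=np.array([np.cos(a),np.sin(a),0])
for t in (35,-35):
    Rt=down(95.5)@R.from_rotvec([0,np.radians(t),0]).as_matrix()
    if Rt[0,0]>0:
        print(t,Rt.round(2));tip=np.array([439.8,357.6,42])
        c=tip-8*Rt[:,0]-45*ex; go(c,Rt); print(c, (Rt.T@ex).round(3))
E
```

```text
[382.53115978 351.41351613 189.10369395] [ 41.3  14.8  99.7   0.1  65.6 -54.1] [-0.62725457  0.29865447 -0.17747629]
-35 [[ 0.57 -0.1   0.82]
 [ 0.05  1.    0.08]
 [-0.82  0.    0.57]]
slide [14.05  0.07  0.83] turn [-0.003 -0.613  0.001] rows>= 5
[390.43968464 352.84714222  48.55321635] [0.574 0.    0.819]
```

arm_command(
  slide=[
    [3, 0, 0],
    [6, 0, 0],
    [9, 0, 0],
    [12, 0, 0.5],
    [14, 0.1, 0.8],
    [14, 0.1, 0.8],
    [14, 0.1, 0.8],
    [14, 0.1, 0.8],
  ],
  turn=[
    [0, -0.12, 0],
    [0, -0.24, 0],
    [0, -0.36, 0],
    [0, -0.48, 0],
    [0, -0.6, 0],
    [0, -0.613, 0],
    [0, -0.613, 0],
    [0, -0.613, 0],
  ],
  grip=[255, 255, 255, 255, 255, 255, 255, 255],
)

```text
time_s: 22.83
ee_pos: [394.2, 348.3, 55.7]
ee_rot: [-1.8, 56.8, 2.9]
force: [1.1, -0.2, -0.2]
gripper_width: 0.5
```

```bash
python3 - <<'E'
from h import *
T=tool_pose();print(T.round(3),env.state()['force'],env.state()['qpos'].round(1))
a=np.radians(5.5);ex=np.array([np.cos(a),np.sin(a),0]);print((T[:3,:3].T@ex).round(3))
p,d,W=grab('top','t7');cv2.imwrite('pics/c11.png',cv2.resize(p[120:380,60:320],None,fx=2.3,fy=2.3)[:,:,::-1])
E
```

```text
[[ 5.47000e-01 -7.60000e-02  8.33000e-01  3.94166e+02]
 [ 2.70000e-02  9.97000e-01  7.30000e-02  3.48294e+02]
 [-8.37000e-01 -1.70000e-02  5.48000e-01  5.56720e+01]
 [ 0.00000e+00  0.00000e+00  0.00000e+00  1.00000e+00]] [ 1.12354572 -0.19579887 -0.15878289] [ 56.   19.9 128.  -69.4  27.9  23.2]
[0.547 0.019 0.837]
```

View pics/c11.png

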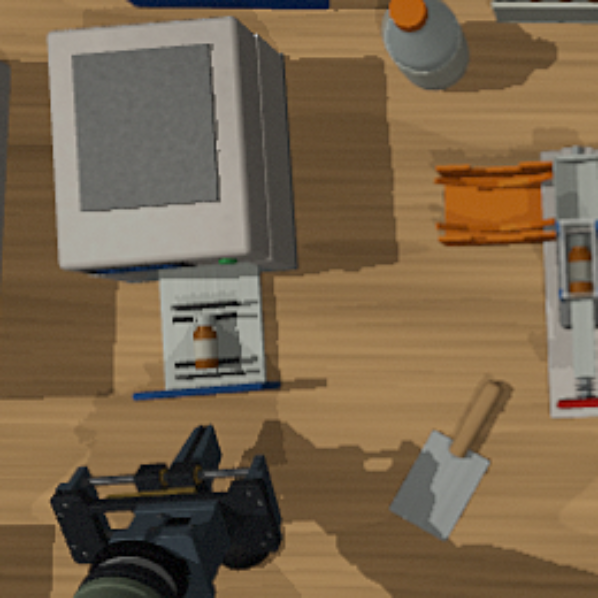

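arm_command(
  slide=[
    [0.5, 0, 0.4],
    [1, 0, 0.9],
    [1.6, 0, 1.35],
    [1.6, 0, 1.35],
    [1.6, 0, 1.35],
  ],
  turn=[
    [0, 0, 0],
    [0, 0, 0],
    [0, 0, 0],
    [0, 0, 0],
    [0, 0, 0],
  ],
  grip=[255, 255, 255, 255, 255],
)

```text
time_s: 23.3
ee_pos: [415.6, 349.3, 50.4]
ee_rot: [-2.0, 56.8, 2.7]
force: [0.4, 0.1, -0.1]
gripper_width: 0.4
```

```bash
python3 - <<'E'
from h import *
T=tool_pose();print(T.round(3),env.state()['force'],env.state()['qpos'].round(1))
a=np.radians(5.5);ex=np.array([np.cos(a),np.sin(a),0]);print((T[:3,:3].T@ex).round(3))
E
```

```text
[[ 5.46000e-01 -7.60000e-02  8.34000e-01  4.15561e+02]
 [ 2.60000e-02  9.97000e-01  7.40000e-02  3.49331e+02]
 [-8.37000e-01 -1.90000e-02  5.47000e-01  5.03570e+01]
 [ 0.00000e+00  0.00000e+00  0.00000e+00  1.00000e+00]] [ 0.44848448  0.10871163 -0.0771465 ] [ 53.7  21.3 126.7 -70.3  26.8  22.1]
[0.546 0.02  0.837]
```

arm_command(
  slide=[
    [0.27, 0, 0.42],
    [0.55, 0, 0.84],
    [0.87, 0, 1.34],
    [1.2, 0, 1.84],
    [1.53, 0, 2.34],
    [1.86, 0, 2.85],
    [2.18, 0, 3.35],
    [2.51, 0, 3.85],
    [2.84, 0, 4.35],
    [3.17, 0, 4.85],
    [3.49, 0, 5.36],
    [3.82, 0, 5.86],
    [4.15, 0, 6.36],
    [4.48, 0, 6.86],
    [4.8, 0, 7.37],
    [4.8, 0, 7.37],
  ],
  turn=[
    [0, 0, 0],
    [0, 0, 0],
    [0, 0, 0],
    [0, 0, 0],
    [0, 0, 0],
    [0, 0, 0],
    [0, 0, 0],
    [0, 0, 0],
    [0, 0, 0],
    [0, 0, 0],
    [0, 0, 0],
    [0, 0, 0],
    [0, 0, 0],
    [0, 0, 0],
    [0, 0, 0],
    [0, 0, 0],
  ],
  grip=[255, 255, 255, 255, 255, 255, 255, 255, 255, 255, 255, 255, 255, 255, 255, 255],
)

```text
time_s: 24.63
ee_pos: [503.3, 356.0, 50.1]
ee_rot: [-2.2, 56.8, 2.6]
force: [-0.2, -0.4, -0.1]
gripper_width: 0.4
```

```bash
python3 - <<'E'
from h import *
T=tool_pose();print(T.round(3),env.state()['force'],env.state()['qpos'].round(1))
a=np.radians(5.5);ex=np.array([np.cos(a),np.sin(a),0]);print((T[:3,:3].T@ex).round(3))
p,d,W=grab('top','t8');cv2.imwrite('pics/c12.png',cv2.resize(p[120:380,60:320],None,fx=2.3,fy=2.3)[:,:,::-1])
E
```

```text
[[ 5.46000e-01 -7.70000e-02  8.34000e-01  5.03306e+02]
 [ 2.50000e-02  9.97000e-01  7.60000e-02  3.56020e+02]
 [-8.37000e-01 -2.10000e-02  5.47000e-01  5.01050e+01]
 [ 0.00000e+00  0.00000e+00  0.00000e+00  1.00000e+00]] [-0.16467846 -0.43345706 -0.07268411] [ 45.6  25.  118.9 -65.7  24.2   9.4]
[0.546 0.018 0.837]
```

View pics/c12.png

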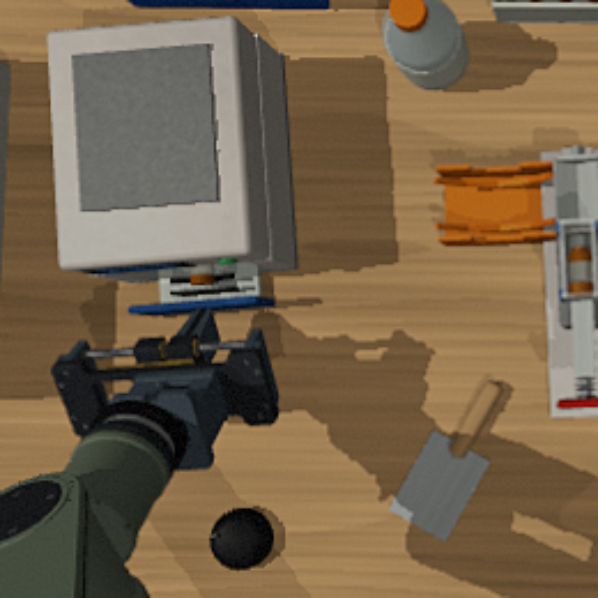

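arm_command(
  slide=[
    [0.27, 0, 0.42],
    [0.55, 0, 0.84],
    [0.82, 0, 1.26],
    [1.09, 0, 1.67],
    [1.37, 0, 2.09],
    [1.64, 0, 2.51],
    [1.64, 0, 2.51],
  ],
  turn=[
    [0, 0, 0],
    [0, 0, 0],
    [0, 0, 0],
    [0, 0, 0],
    [0, 0, 0],
    [0, 0, 0],
    [0, 0, 0],
  ],
  grip=[255, 255, 255, 255, 255, 255, 255],
)

```text
time_s: 25.27
ee_pos: [531.7, 358.4, 49.6]
ee_rot: [-2.1, 56.9, 2.7]
force: [-6.6, -0.5, 3.3]
gripper_width: 0.5
```

```bash
python3 - <<'E'
from h import *
print(env.state()['ee_pos'],env.state()['force'])
p,d,W=grab('top','t9');cv2.imwrite('pics/c13.png',cv2.resize(p[220:300,100:220],None,fx=6,fy=6)[:,:,::-1])
v,u=np.mgrid[0:480,0:640];P=pt('top',np.c_[u.ravel(),v.ravel()],d.ravel(),W)
cc=p.reshape(-1,3).astype(int);m=(cc[:,2]>cc[:,0]*1.6)&(P[:,2]>52)&(P[:,2]<70)&(P[:,0]>430)&(P[:,0]<600)&(P[:,1]>250);q=P[m]
print(len(q),cv2.minAreaRect(q[:,:2].astype(np.float32)))
E
```

```text
[531.71052003 358.40817578  49.5649516 ] [-6.61350522 -0.54150208  3.31035172]
202 ((532.6566162109375, 365.0552978515625), (49.852108001708984, 121.1258544921875), 5.409497261047363)
```

View pics/c13.png

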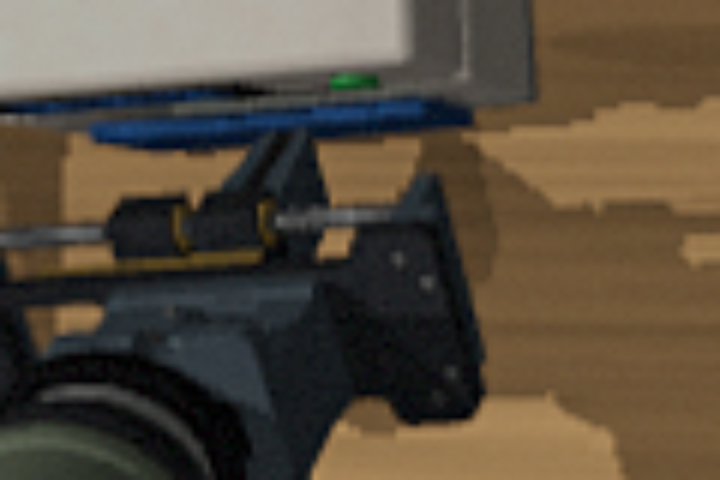

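Force has risen to 6.6 N; press a little further to confirm the stop.

arm_command(
  slide=[
    [0.16, 0, 0.25],
    [0.33, 0, 0.5],
    [0.44, 0, 0.67],
    [0.44, 0, 0.67],
  ],
  turn=[
    [0, 0, 0],
    [0, 0, 0],
    [0, 0, 0],
    [0, 0, 0],
  ],
  grip=[255, 255, 255, 255],
)

```text
time_s: 25.65
ee_pos: [533.1, 358.4, 49.2]
ee_rot: [-2.0, 57.3, 2.9]
force: [-45.3, -3.4, 26.7]
gripper_width: 0.7
```

arm_command(
  slide=[
    [-0.5, 0, -0.8],
    [-1, 0, -1.6],
    [-3, 0, -4],
    [-5, 0, -6],
    [-8, 0, -9],
    [-10, 0, -9],
    [-12, 0, -9],
    [-14, 0, -9],
    [-14, 0, -9],
    [-14, 0, -9],
  ],
  turn=[
    [0, 0, 0],
    [0, 0, 0],
    [0, 0, 0],
    [0, 0, 0],
    [0, 0, 0],
    [0, 0, 0],
    [0, 0, 0],
    [0, 0, 0],
    [0, 0, 0],
    [0, 0, 0],
  ],
  grip=[255, 255, 255, 255, 255, 255, 255, 255, 255, 255],
)

```text
time_s: 26.48
ee_pos: [388.8, 349.6, 119.2]
ee_rot: [-1.9, 56.8, 3.0]
force: [-0.2, 0.1, 0.6]
gripper_width: 0.4
```

```bash
python3 - <<'E'
from h import *
print(env.state()['ee_pos'],env.state()['force'])
p,d,W=grab('top','t10');cv2.imwrite('pics/c14.png',cv2.resize(p[100:380,60:560],None,fx=1.6,fy=1.6)[:,:,::-1])
p,d2,W2=grab('scene','s2')
z=np.load('pics/t10.npz');p=z['p']
v,u=np.mgrid[0:480,0:640];P=pt('top',np.c_[u.ravel(),v.ravel()],d.ravel(),W)
cc=p.reshape(-1,3).astype(int);m=(cc[:,2]>cc[:,0]*1.6)&(P[:,2]>55)&(P[:,2]<68)&(P[:,0]>530)&(P[:,0]<570)&(P[:,1]>290)&(P[:,1]<440);q=P[m]
print(len(q),cv2.minAreaRect(q[:,:2].astype(np.float32)))
E
```

```text
[388.84005149 349.64235492 119.16440297] [-0.19971218  0.1202058   0.59039711]
173 ((553.9967651367188, 367.32061767578125), (6.674280166625977, 121.12181854248047), 5.247622013092041)
```

View pics/c14.png

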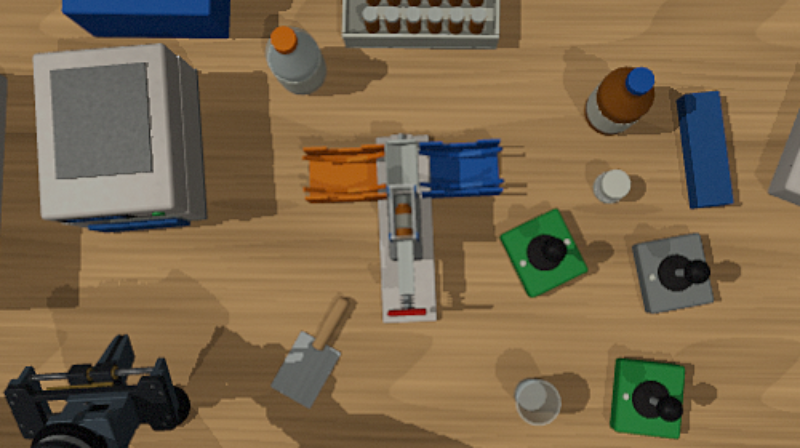

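View pics/s2.png

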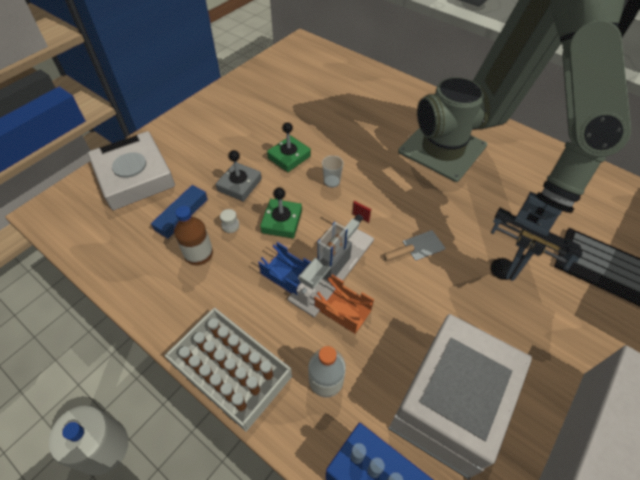

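```bash
python3 - <<'E'
from h import *
s=env.state();print(s['time_s'],s['force'],abs(s['qvel']).max())
print(env.job_done())
E
```

```text
26.5833 [-0.06139474 -0.8187613  -1.39315364] 0.7795712963507049
the job is handed in; nothing more can be done
None
```

The job is handed in at 26.6 s of the 64 s allowed. As far as I could check, every step was carried out; the interface gave no verdict.

- **Plunger:** I pushed it to its stop, where the force rose to about 18 N, and let it spring back. The top picture showed one vial in the chute and two still in the magazine.
- **Joystick:** I tilted the grey pod's stick to its right, the side of the blue cradle. I held it over until the picture showed the vial in the blue cradle, then released it, and it stands upright in the last picture.
- **Vial:** I picked it up with the gripper tilted about 21° to clear the dispenser. I lowered it until it touched the saddle and let go; a wrist picture showed it seated between the saddle's ribs.
- **Carriage:** I pushed it to a hard stop. The panel had moved about 110 mm and lies flush with the reader's front. It may have started up to 10 mm in, so I take it as fully shut because of the stop.

**Checks that fell short or went wrong:**
- My first try at tilting the gripper for the carriage push ran joint 6 up to its range limit. I backed off and turned the gripper half a turn.
- The final press on the carriage read about 53 N in total (45 N along the push) at the fingertips for a moment, more than I meant. It is under the 120 N wrist limit. The 40 N limit is for the arm and gripper body, and the contact looked to be fingertips only.
- With the carriage shut the vial is out of sight, so I could not confirm its place there. It was still in the saddle in the last picture where it was visible, most of the way through the push.

The last pictures show the bystanders standing where they were and the arm clear of everything.

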